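# Lock the support pillars into the fixture rail and pin them

### The arm

A 7-joint arm with a two-finger parallel gripper is mounted at the origin on a cart in front of the work surface, level with it; the furniture and walls round the work are solid. World frame = base frame: x ahead of the robot, y to its left, z up, the work surface at z = 0. Lengths are in m, angles in rad, forces in N, time in s.
With the tool pointing down it reaches from about 0.425 to 0.925 m from the base axis. Payload 6.8 kg.
Tool frame: the origin (TCP) lies between the finger pads; the fingertips stand 11 mm ahead of it and the grasp point (between the pads) lies 8 mm behind it; z points along the fingers, y is the line along which they close (so a half turn about z gives the same grasp; the last joint's range is limited). The gripper opens to 85 mm and grips with 20 to 120 N. Pads are 22 mm wide; open, the fingers measure 114 mm over their backs; the gripper's body (76 mm by 85 mm) begins 54 mm behind the grasp point. The pads swing forward as they close: fully open they stand 13 mm farther back than shut.
Start: joints at [-1.434, 0.477, 0.022, 1.555, -0.011, 1.109, -0.083], TCP at [0.164, 0.655, 0.242] pointing down, gripper open.
Joint ranges: [-2.96, 2.96], [-0.34, 2.1], [-1.41, 1.46], [0.24, 2.44], [-1.37, 4.51], [0.17, 1.92], [-2.96, 2.96]. Speed limits (rad/s): [2.39, 2.39, 3.14, 3.14, 3.14, 3.14, 3.14].

### API

Orientations are given as a rotation vector (axis times angle).
In Python, from bench import r gives the robot as it stands.
- The arm moves only by the tool send_rows, never from a script. Its argument "deltas" is a list of rows, each an object of numbers: "dx", "dy", "dz": the shift along the world's x, y, z in mm; "rx", "ry", "rz": the turn, a rotation vector about the world's x, y, z in degrees. A call has 1 to 5 rows; each row is the pose to reach, as a shift and turn from the pose commanded when the call began; what a row does not reach only later rows make up. A row lasts 1/12 s, in which the tool goes at most 41.7 mm and 7.16 degrees, less where a joint would pass 70% of its speed; a pose out of reach is approached as far as the arm can. A call with a gripper value outside its range is refused whole. "jaw" is the finger opening in mm, from 0 to 85.4, set as the call begins (left out, the last holds). The fingers move at their own pace and stop on an object; "newtons" is the grip in N (left out, the last holds). Time passes only in rows, so rows that repeat a pose let the fingers close. It gives the time, the measured TCP pose, the force, the opening and the grip force at its end, in the units of the state.
- r.get_obs(): the state, without advancing time (a new reading comes with each control period).
- r.grab_frame(name): name is "scene" or "top" or "wrist"; returns a dict with "frame" (384x512x3 uint8, blue, green, red), "z_map" (384x512 float32, m along the optical axis (not along the pixel's ray), 0 where there is no reading), "vertical_fov" (degrees; the focal length in pixels is half the picture's height over the tangent of half this angle, whatever the lens; pixels are square), "cx", "cy" (the principal point, pixels), "xyz" and "orientation" of the camera in the world. Camera axes: x right, y down, z forward; pixel columns grow to the right and rows downward; lengths in m; the calibration is good to about 2 mm. A picture is of the moment at which its call begins.
- r.hand_in(): hands the job in; it is judged then, once.
The state is a dict: "clock": time; "joints": joint angles; "qvel": joint speeds; "tau": joint torques, N m; "tcp_pos": TCP position; "orientation": TCP orientation; "contact_force": force on the tool from outside, world axes, zero at the start; "moment": the same for the moment, N m; "grip_width": finger opening in m; "gripper_force": force on a finger pad.
Only numpy, scipy, OpenCV 4.12 (cv2) and the standard library are available. Lean on these libraries where they do the work, as an engineer would, in place of code of your own. Each camera call takes 0.05 s, during which the arm holds its last target. There are 200 camera calls.

### The job

Set up the fixture rail: put every loose orange pillar into a free socket of the rail (any of the three), lugs in the slots, push it down against the spring, give it a quarter turn clockwise as seen from above and let go, so that it stays locked upright. Only when all the pillars are locked, pick up the mallet and knock both red locking pins, one at each end of the rail, fully home with it, never with the gripper itself; then stand the mallet on its head again on the black mat. Leave the circuit board, the blue capacitor and the black heat sink where they are.

Things in the scene. Friction and masses are not known exactly. Their poses are not given: they have to be found in the camera images.
- pillar_1_grip (a point): on the axis of a loose orange support pillar, 40 mm above its bottom end: the height to grip. Up to three alike, any may be absent. 62 mm tall, 0.14 kg, stands upright on the bench; top is a square grip block 24 x 24 mm, from 17 to 62 mm up. z up; two foot lugs point along its +x and -x (the same either way round); the block's faces look along its x and y
- pillar_2_grip (a point): the same point of a pillar like pillar_1. Shape from below: steel foot 28 mm in diameter, 13 mm high, with two opposite lugs level with its bottom end (38 mm over both, 7 mm wide, 5 mm high); black flange 40 mm across, 13 to 17 mm up, with two white marks over the lugs; then the grip block
- pillar_3_grip (a point): the same point of a pillar like pillar_1 and pillar_2; same directions and sizes
- socket_1 (a point): mouth centre of one of the rail's three alike sockets, on the flat top of its aluminium collar (58 mm across), 26 mm above the bench; z up. Bore 31 mm wide, with two slots for the lugs, 11 mm wide, 43 mm over both, along the socket's +x and -x. A sprung brass plunger lies 5 mm below the mouth: a pillar set in with lugs in the slots rests 5 mm deep
- socket_2 (a point): a socket like socket_1, 88 mm from the next. Pushing a pillar deeper takes 2.5 N rising to 5.5 N, until its flange meets the collar with its bottom 13 mm below the mouth. From 11 mm depth on the lugs clear the 6 mm rim and the pillar can turn, only clockwise seen from above (stops), up to about 100 degrees
- socket_3 (a point): a socket like socket_1 and socket_2. A pillar let go after a quarter turn springs up about 2 mm, to a depth of 11 mm, where its lugs stay caught under the rim; less than about 40 degrees of turn and it springs out to 5 mm again
- rail: fixture rail, fixed to the bench: dark steel plate 76 x 334 x 8 mm (x, y, z), origin at the centre of its underside; sockets in a row at y = +88, 0 and -88 mm on it, locking pins at y = +143 and -143 mm, all at x = 0 on it
- pin_left_top (a point): centre of the top of the red head (20 mm across) of the locking pin at the rail's +y end; 38 mm above the bench while up, 29 mm when home. The pin slides straight down in an aluminium boss 28 mm across
- pin_right_top (a point): the same point of the like locking pin at the rail's -y end
- pin_left (a joint): travel of the locking pin at the rail's +y end: 0 up, 0.009 m fully home; stiff (6 N and a little more when moved fast), stays where it is left
- pin_right (a joint): travel of the locking pin at the rail's -y end, as pin_left
- mallet: mallet, 0.28 kg: upright head 44 mm in diameter and 48 mm high, standing on one black face, with a level wooden handle. Origin at the centre of the face it stands on, z up along the head; the handle points along its -x
- mallet_handle (a point): point to grip on the mallet's handle, 45 mm from the head's axis and 24 mm above the face it stands on; the handle is 18 mm wide and 18 mm high and ends 107 mm from the head's axis; directions as the mallet's
- mat: black rubber mat 100 x 100 x 3 mm fixed on the bench, origin at the centre of its underside; the mallet's place. The tall black amplifier (0.29 m high) stands just beyond it: its nearest corner is at about x = 0.48, y = 0.15 in the world, so draw the hand back towards the robot before swinging across there
- circuit_board: small green circuit board, 52 x 75 x 20 mm, to be left alone
- big_capacitor: blue capacitor standing upright, 35 mm in diameter, 60 mm high, to be left alone
- heat_sink_part: black finned heat sink, 31 x 70 x 40 mm, to be left alone
Not all that is in view belongs to the job. What is shaped like the part that bears pillar_2_grip but purple is not meant.

How it is judged:
On the way, in this order (a step that is already met when the one before it is completed fails the run):
1. every pillar present is locked in a socket of the rail (((horizontal distance between pillar_1_grip and socket_1 below 0.006 m and z of pillar_1_grip in the frame of socket_1 below 0.031 m and angle between the x axis of pillar_1_grip and the x axis of socket_1, either way round above 0.9 rad) or (horizontal distance between pillar_1_grip and socket_2 below 0.006 m and z of pillar_1_grip in the frame of socket_2 below 0.031 m and angle between the x axis of pillar_1_grip and the x axis of socket_2, either way round above 0.9 rad) or (horizontal distance between pillar_1_grip and socket_3 below 0.006 m and z of pillar_1_grip in the frame of socket_3 below 0.031 m and angle between the x axis of pillar_1_grip and the x axis of socket_3, either way round above 0.9 rad)) and angle between each of pillar_1_grip, pillar_2_grip, pillar_3_grip's own z axis and vertical below 0.1 rad and ((horizontal distance between pillar_2_grip and socket_1 below 0.006 m and z of pillar_2_grip in the frame of socket_1 below 0.031 m and angle between the x axis of pillar_2_grip and the x axis of socket_1, either way round above 0.9 rad) or (horizontal distance between pillar_2_grip and socket_2 below 0.006 m and z of pillar_2_grip in the frame of socket_2 below 0.031 m and angle between the x axis of pillar_2_grip and the x axis of socket_2, either way round above 0.9 rad) or (horizontal distance between pillar_2_grip and socket_3 below 0.006 m and z of pillar_2_grip in the frame of socket_3 below 0.031 m and angle between the x axis of pillar_2_grip and the x axis of socket_3, either way round above 0.9 rad)) and ((horizontal distance between pillar_3_grip and socket_1 below 0.006 m and z of pillar_3_grip in the frame of socket_1 below 0.031 m and angle between the x axis of pillar_3_grip and the x axis of socket_1, either way round above 0.9 rad) or (horizontal distance between pillar_3_grip and socket_2 below 0.006 m and z of pillar_3_grip in the frame of socket_2 below 0.031 m and angle between the x axis of pillar_3_grip and the x axis of socket_2, either way round above 0.9 rad) or (horizontal distance between pillar_3_grip and socket_3 below 0.006 m and z of pillar_3_grip in the frame of socket_3 below 0.031 m and angle between the x axis of pillar_3_grip and the x axis of socket_3, either way round above 0.9 rad))), for 0.2 s.
2. both locking pins are knocked fully home with the mallet (value of joint each of pin_left, pin_right above 0.0075 m and (horizontal distance between mallet and pin_left_top below 0.03 m or horizontal distance between mallet and pin_right_top below 0.03 m)), for 0.05 s.
At the end, for the whole second after the job is handed in: Each pillar present sits in a socket: axis within 6 mm, bottom over 9 mm below the mouth, turned over 0.9 rad from the slots, upright within 0.1 rad; both pins down over 7.5 mm; mallet at rest on its head (within 0.1 rad) on the mat, within 50 mm of the mat's centre (all of step 1 and value of joint each of pin_left, pin_right above 0.0075 m and horizontal distance between mallet and mat below 0.05 m and angle between mallet's own z axis and vertical below 0.1 rad and z of mallet in the frame of mat below 0.008 m and linear speed of mallet below 0.02 m/s); the robot touches nothing.
It fails at once if the gripper or arm pushes a locking pin itself (contact force between any of the fingers, the arm and pin_left above 2 N or contact force between any of the fingers, the arm and pin_right above 2 N).
It fails at once if the small green circuit board is pushed more than 30 mm away or lifted (distance of circuit_board from where it was at the start of the episode above 0.03 m).
It fails at once if the blue capacitor is pushed more than 30 mm away or lifted (distance of big_capacitor from where it was at the start of the episode above 0.03 m).
It fails at once if the black heat sink is pushed more than 30 mm away or lifted (distance of heat_sink_part from where it was at the start of the episode above 0.03 m).
Of pillar_1, pillar_2, pillar_3 only 2 to 3 are there at a start; the rules pass over those that are not, and their reading is None.
At some moment in a run one of pillar_1, pillar_2, pillar_3 may be knocked a few centimetres aside while the robot is not near it.
It also fails if it takes over 200 s, if anything falls off the work surface, if the arm or the gripper's body presses on something with over 40 N, if the wrist force passes 120 N, or if a joint passes its speed limit or range.

## Working session

There is one attempt and no reset: what is moved stays moved. The work goes in short steps, Python scripts to look and compute and a tool call to move; the robot and the scene stay as the last step left them, time stands still between calls to the robot, and variables do not carry over. Pictures are saved under pics/ and viewed, at most 14 in all, crops included, and the job is handed in when it is done.

Besides the shell and the picture viewer there is one more tool, called after "Call:" as name(argument=value, ...), one argument or row to a line, values as JSON. send_rows: Moves the arm, as the interface text tells. Its arguments: {"type":"object","properties":{"deltas":{"type":"array","items":{"type":"object","properties":{"dx":{"type":"number"},"dy":{"type":"number"},"dz":{"type":"number"},"rx":{"type":"number"},"ry":{"type":"number"},"rz":{"type":"number"}}}},"jaw":{"type":"number"},"newtons":{"type":"number"}},"required":["deltas"]}

```bash
mkdir -p pics
cat > h.py <<'E'
import numpy as np, cv2
from scipy.spatial.transform import Rotation as R
from bench import r
def grab(name,fn=None):
    f=r.grab_frame(name)
    if fn: cv2.imwrite('pics/'+fn,f['frame'])
    return f
def cloud(f):
    z=f['z_map'];h,w=z.shape;fl=h/2/np.tan(np.radians(f['vertical_fov'])/2)
    u,v=np.meshgrid(np.arange(w),np.arange(h))
    p=np.stack([(u-f['cx'])/fl*z,(v-f['cy'])/fl*z,z],-1)
    o=np.array(f['orientation']);M=R.from_rotvec(o).as_matrix() if o.size==3 else (o if o.shape==(3,3) else R.from_quat(o).as_matrix())
    return p@M.T+np.array(f['xyz'])
E
python3 - <<'E'
from h import *
a=grab('scene','s0.png');b=grab('top','t0.png')
for f in(a,b):print(f['xyz'],f['orientation'],f['vertical_fov'],f['cx'],f['cy'])
o=r.get_obs();print(o['clock'],o['tcp_pos'],o['orientation'],o['grip_width'])
E
```

```text
[-0.09502962  1.09285582  0.75434482] [-0.66377939  2.40208811 -1.44766204] 43.31421147581199 259.21409124415317 195.09598069620571
[ 0.05229129 -0.11646647  1.13970136] [-2.12286405  1.78374055 -0.39900045] 43.05175846264321 253.0624217269709 189.21590853011773
0.1 [0.16346198 0.65438037 0.24142171] [-3.83561292e-01 -3.11797339e+00  2.58922073e-03] 0.08537448552951601
```

View pics/s0.png

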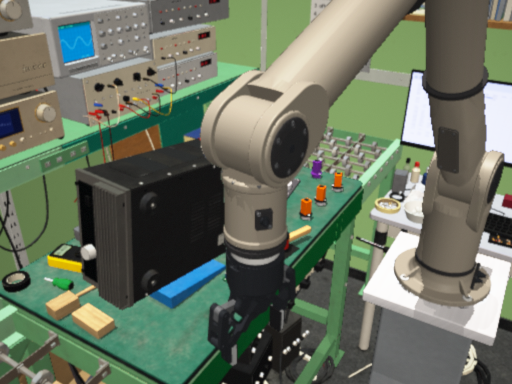

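View pics/t0.png

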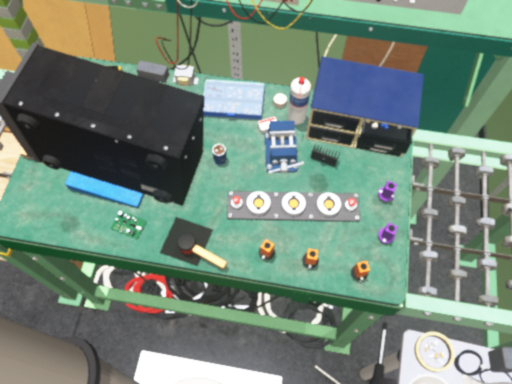

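The top view shows three orange pillars at (267,249), (312,258) and (361,270). Two purple lookalikes are at (387,191) and (388,234). The rail's sockets are at (259,203), (294,204) and (329,204), with red pins at (237,202) and (351,204). The mallet head is at (185,243), its handle running to (225,265). Next I'll measure these.

```bash
cat >> h.py <<'E'
def comps(f,mask,amin=15):
    P=cloud(f);n,l,s,c=cv2.connectedComponentsWithStats(mask.astype(np.uint8))
    return [(c[i].round(1),s[i,4],P[(l==i)&(f['z_map']>0)]) for i in range(1,n) if s[i,4]>=amin]
def hsv(f): return cv2.cvtColor(f['frame'],cv2.COLOR_BGR2HSV)
def rect(P):
    c,s,a=cv2.minAreaRect((P[:,:2]*1000).astype(np.float32)); return np.round(c,1),np.round(s,1),round(a,1)
E
python3 - <<'E'
from h import *
np.set_printoptions(suppress=True,precision=3)
f=grab('top');H=hsv(f);h,s,v=cv2.split(H)
img=f['frame'];cv2.imwrite('pics/t0c.png',cv2.resize(img[150:300,150:410],None,fx=3,fy=3,interpolation=cv2.INTER_CUBIC))
P=cloud(f);sub=np.zeros(h.shape,bool);sub[150:300,150:410]=1
for nm,m in dict(orange=(h>5)&(h<18)&(s>180)&(v>100),red=((h<4)|(h>175))&(s>120)&(v>80),purple=(h>130)&(h<160)&(s>100)&(v>50),yellow=(h>18)&(h<34)&(s>90)).items():
  for c,a,p in comps(f,m&sub):
    t=p[p[:,2]>p[:,2].max()-.006]
    print(nm,c,a,'mean',p.mean(0),'top',t.mean(0),len(t),rect(t))
# rail
m=sub&(P[...,2]>.004)&(P[...,2]<.013)&(s<70)
for c,a,p in comps(f,m,300): print('rail',c,a,p.mean(0),rect(p))
m=sub&(P[...,2]>.022)&(P[...,2]<.030)&(s<60)&(v>120)
for c,a,p in comps(f,m,40): print('coll',c,a,p.mean(0),rect(p))
m=sub&(P[...,2]>.04)&(P[...,2]<.056)&(v<70)
for c,a,p in comps(f,m,20): print('head',c,a,p.mean(0),rect(p))
m=sub&(P[...,2]>-.002)&(P[...,2]<.009)&(v<60)
for c,a,p in comps(f,m,300): print('mat',c,a,p.mean(0),rect(p))
print([P[y,x] for x,y in((220,155),(325,156),(128,223))])
E
```

```text
red [186.1 251.8] 15 mean [0.381 0.106 0.03 ] top [0.381 0.102 0.038] 4 (array([381. , 102.8]), array([4.3, 1.6]), 86.8)
red [161.6 282.7] 159 mean [ 0.48   0.337 -0.784] top [ 0.349  0.19  -0.113] 1 (array([349.3, 190.5]), array([0., 0.]), 0.0)
purple [387.  191.8] 177 mean [ 0.615 -0.353  0.043] top [ 0.62  -0.355  0.064] 50 (array([ 621.1, -355.2]), array([21.2, 22.9]), 77.6)
purple [387.2 233. ] 188 mean [ 0.506 -0.359  0.043] top [ 0.508 -0.362  0.065] 34 (array([ 509.8, -362.5]), array([20.1, 21.1]), 72.6)
yellow [258.2 202.3] 59 mean [ 0.542 -0.041  0.02 ] top [ 0.54  -0.041  0.024] 32 (array([540.3, -40.6]), array([16.3, 20.4]), 57.1)
yellow [293.2 203. ] 59 mean [ 0.555 -0.127  0.021] top [ 0.553 -0.128  0.023] 42 (array([ 553.3, -127.6]), array([18.3, 19.1]), 46.3)
yellow [328.6 203.6] 54 mean [ 0.568 -0.215  0.022] top [ 0.567 -0.215  0.023] 40 (array([ 565.7, -214.7]), array([17.5, 18.1]), 14.0)
yellow [265.1 244.8] 35 mean [ 0.425 -0.077  0.048] top [ 0.416 -0.079  0.064] 24 (array([418.7, -82.3]), array([20.6, 20.4]), 60.5)
yellow [210.6 261.2] 25 mean [0.368 0.044 0.03
[... 288 characters left out ...]
 array([ 84.3, 339.4]), 8.7)
rail [185.2 239.6] 679 [0.419 0.121 0.006] (array([417.6, 117.8]), array([ 99.6, 100.8]), 81.6)
coll [258.8 202.4] 255 [ 0.539 -0.042  0.027] (array([540.1, -41.4]), array([57.5, 57.9]), 34.2)
coll [293.6 203.1] 246 [ 0.552 -0.128  0.027] (array([ 553.1, -129.2]), array([57.6, 55.3]), 8.2)
coll [328.8 204. ] 240 [ 0.565 -0.215  0.027] (array([ 565.7, -215.6]), array([56.9, 55.8]), 58.7)
head [184.3 188.9] 73 [0.534 0.145 0.049] (array([546.9, 139.8]), array([ 25.6, 117. ]), 69.8)
head [161.6 199.7] 24 [0.495 0.192 0.05 ] (array([495.4, 190.6]), array([30.9,  4.9]), 85.7)
[array([0.641, 0.076, 0.054]), array([ 0.691, -0.19 ,  0.041]), array([0.436, 0.271, 0.009])]
```

View pics/t0c.png

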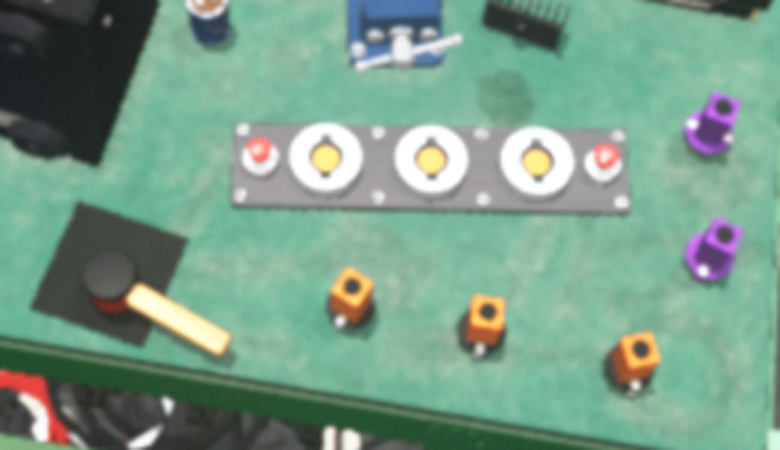

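The crop shows three orange pillars with white lug marks, and the purple decoys off to the right. All the heights agree with the task (collars 26 mm, block tops about 62 mm). The rail is yawed about 8.5°. I'll now swing over, raised and drawn back.

Call:
send_rows(
  deltas=[
    {"dx":-10,"dy":-34,"dz":20},
    {"dx":-20,"dy":-69,"dz":40},
    {"dx":-30,"dy":-104,"dz":60},
    {"dx":-40,"dy":-139,"dz":80},
    {"dx":-48,"dy":-174,"dz":100},
  ],
)

```text
$.deltas[0]: bad value
```

Call:
send_rows(
  deltas=[
    {"dx":32,"dy":-26,"rz":-5},
    {"dx":64,"dy":-51,"rz":-10},
    {"dx":96,"dy":-77,"rz":-15},
    {"dx":128,"dy":-102,"rz":-20},
    {"dx":160,"dy":-128,"rz":-25},
  ],
)

```text
$.deltas[0]: bad value
```

Call:
send_rows(
  deltas=[
    {"dx":-10,"dy":-34,"dz":20,"rx":0,"ry":0,"rz":0},
    {"dx":-20,"dy":-69,"dz":40,"rx":0,"ry":0,"rz":0},
    {"dx":-30,"dy":-104,"dz":60,"rx":0,"ry":0,"rz":0},
    {"dx":-40,"dy":-139,"dz":80,"rx":0,"ry":0,"rz":0},
    {"dx":-48,"dy":-174,"dz":100,"rx":0,"ry":0,"rz":0},
  ],
)

```text
clock: 0.57
tcp_pos: [0.1148, 0.479, 0.3426]
orientation: [-0.383, -3.118, 0.001]
contact_force: [-0.4, 0.3, 0.7]
grip_width: 0.0858
gripper_force: 0.0
```

Call:
send_rows(
  deltas=[
    {"dx":32,"dy":-26,"dz":0,"rx":0,"ry":0,"rz":-5},
    {"dx":64,"dy":-51,"dz":0,"rx":0,"ry":0,"rz":-10},
    {"dx":96,"dy":-77,"dz":0,"rx":0,"ry":0,"rz":-15},
    {"dx":128,"dy":-102,"dz":0,"rx":0,"ry":0,"rz":-20},
    {"dx":160,"dy":-128,"dz":0,"rx":0,"ry":0,"rz":-25},
  ],
)

```text
clock: 0.98
tcp_pos: [0.2766, 0.3513, 0.3424]
orientation: [-1.055, -2.959, -0.001]
contact_force: [1.5, 0.9, -0.2]
grip_width: 0.0851
gripper_force: 0.0
```

Call:
send_rows(
  deltas=[
    {"dx":26,"dy":-29,"dz":0,"rx":0,"ry":0,"rz":-5},
    {"dx":52,"dy":-58,"dz":0,"rx":0,"ry":0,"rz":-10},
    {"dx":77,"dy":-88,"dz":0,"rx":0,"ry":0,"rz":-15},
    {"dx":102,"dy":-118,"dz":0,"rx":0,"ry":0,"rz":-20},
    {"dx":126,"dy":-148,"dz":0,"rx":0,"ry":0,"rz":-25},
  ],
)

```text
clock: 1.4
tcp_pos: [0.4024, 0.203, 0.3424]
orientation: [-1.671, -2.66, -0.001]
contact_force: [0.4, 1.2, 0.3]
grip_width: 0.0853
gripper_force: 0.0
```

Call:
send_rows(
  deltas=[
    {"dx":12,"dy":-37,"dz":0,"rx":0,"ry":0,"rz":-5},
    {"dx":24,"dy":-74,"dz":0,"rx":0,"ry":0,"rz":-10},
    {"dx":35,"dy":-112,"dz":0,"rx":0,"ry":0,"rz":-15},
    {"dx":45,"dy":-150,"dz":0,"rx":0,"ry":0,"rz":-20},
    {"dx":50,"dy":-188,"dz":0,"rx":0,"ry":0,"rz":-25},
  ],
)

```text
clock: 1.82
tcp_pos: [0.452, 0.0148, 0.3424]
orientation: [2.207, 2.235, 0.001]
contact_force: [0.9, 0.2, -0.6]
grip_width: 0.0855
gripper_force: 0.0
```

Call:
send_rows(
  deltas=[
    {"dx":8,"dy":-38,"dz":0,"rx":0,"ry":0,"rz":-3},
    {"dx":16,"dy":-76,"dz":0,"rx":0,"ry":0,"rz":-6},
    {"dx":24,"dy":-110,"dz":0,"rx":0,"ry":0,"rz":-9},
    {"dx":30,"dy":-140,"dz":0,"rx":0,"ry":0,"rz":-11},
    {"dx":30,"dy":-140,"dz":0,"rx":0,"ry":0,"rz":-11},
  ],
)

```text
clock: 2.23
tcp_pos: [0.4813, -0.1297, 0.3427]
orientation: [2.415, 2.004, -0.001]
contact_force: [-1.4, 0.2, 0.5]
grip_width: 0.0853
gripper_force: 0.0
```

Run:
```python
from h import *
f=grab('wrist','w1.png');o=r.get_obs();print(f['xyz'],f['orientation'],f['vertical_fov'],o['joints'],o['tcp_pos'],o['orientation'])
P=cloud(f);print(P[::95,::127].round(3).tolist())
```

```text
[ 0.495187   -0.0583727   0.47480456] [ 2.8410224  -0.26533189 -0.0338829 ] 63.03765802166764 [-0.62248192  0.09183521  0.82574594  1.87813849 -0.0708325   1.20170562
  0.04495546] [ 0.48121753 -0.12661346  0.34234144] [ 2.41308516e+00  2.00996493e+00 -1.49273951e-03]
[[[-0.367, 0.452, -0.842], [0.096, 0.366, -0.842], [0.518, 0.063, 0.001], [0.685, 0.032, 0.002], [0.853, 0.0, 0.001]], [[0.134, 0.011, -0.0], [0.11, 0.018, -0.539], [0.496, -0.056, 0.001], [0.653, -0.086, 0.064], [0.807, -0.115, 0.068]], [[0.076, -0.123, 0.001], [-0.126, -0.343, -0.845], [0.469, -0.198, -0.0], [0.666, -0.235, 0.001], [0.756, -0.21, 0.14]], [[-0.871, -0.689, -0.846], [0.442, -0.11, 0.383], [0.437, -0.366, 0.002], [0.526, -0.127, 0.382], [0.755, -0.329, 0.147]], [[0.424, -0.11, 0.417], [0.46, -0.107, 0.426], [0.484, -0.118, 0.42], [0.51, -0.117, 0.426], [0.542, -0.132, 0.418]]]
```

View pics/w1.png

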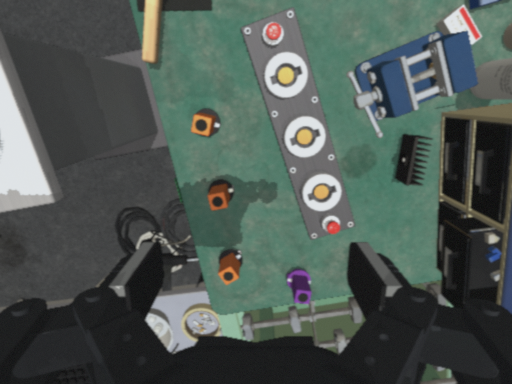

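The wrist view shows the pillars at (205,124), (220,196) and (231,267), and the sockets at (286,75), (305,136) and (322,191) with their slots visible. I'll rectify these to get the yaw angles.

```bash
cat >> h.py <<'E'
def ortho(f,c,z,half=.04,n=200):
    # map-view patch: col->+x, row-> -y
    g=np.linspace(-half,half,n);X,Y=np.meshgrid(c[0]+g,c[1]-g)
    W=np.stack([X,Y,np.full_like(X,z)],-1)-np.array(f['xyz'])
    p=W@R.from_rotvec(f['orientation']).as_matrix()
    fl=192/np.tan(np.radians(f['vertical_fov'])/2)
    return cv2.remap(f['frame'],(p[...,0]/p[...,2]*fl+f['cx']).astype(np.float32),(p[...,1]/p[...,2]*fl+f['cy']).astype(np.float32),cv2.INTER_CUBIC)
E
python3 - <<'E'
from h import *
np.set_printoptions(suppress=True,precision=1)
f=grab('wrist');P=cloud(f);h,s,v=cv2.split(hsv(f));Z=P[...,2]
ps=[];so=[]
for c,a,p in comps(f,(h<18)&(s>150)&(v>60)&(Z>.05)&(Z<.07)&(P[...,0]<.5),30):
    print('pillar top',c,a,p.mean(0)*1e3,rect(p));ps.append(p.mean(0))
for c,a,p in comps(f,(s<60)&(v>120)&(Z>.022)&(Z<.032),200):
    print('collar',c,a,p.mean(0)*1e3,rect(p));so.append(np.array(rect(p)[0])/1e3)
for c,a,p in comps(f,(s<60)&(v>130)&(Z>.012)&(Z<.024)&(P[...,0]<.5),3): print('mark',c,a,p.mean(0)*1e3)
for c,a,p in comps(f,((h<4)|(h>172))&(s>120)&(Z>.03),20): print('pin',c,a,p.mean(0)*1e3,rect(p))
A=np.hstack([ortho(f,c,.026) for c in so[:3]]);B=np.hstack([ortho(f,c,.062) for c in ps[:3]])
cv2.imwrite('pics/o1.png',np.vstack([A,B]))
E
```

```text
pillar top [203. 127.] 187 [422.5 -80.4  61.2] (array([421.7, -80.4]), array([23.4, 22.2]), 66.3)
pillar top [218.4 201. ] 223 [ 420.5 -183.1   61.1] (array([ 419.6, -185.3]), array([22.3, 23.3]), 1.7)
pillar top [228.6 274.1] 202 [ 410.7 -299.    60.3] (array([ 409.6, -302.4]), array([22.2, 23.9]), 21.8)
collar [286.2  77.1] 1025 [541.9 -38.3  26.6] (array([541.5, -39. ]), array([57.6, 56.9]), 81.8)
collar [304.8 138.9] 888 [ 555.2 -125.1   26.7] (array([ 555.5, -125.7]), array([56.9, 57.5]), 80.9)
collar [321.4 194.3] 783 [ 568.4 -211.6   26.7] (array([ 568.4, -212.7]), array([58.3, 56.1]), 84.9)
mark [246.2  34. ] 4 [499.   26.1  12.2]
mark [217.5 127. ] 24 [435.4 -86.7  18.1]
mark [231. 192.] 15 [ 434.7 -185.8   17.8]
mark [238.3 258.4] 18 [ 423.5 -298.5   18. ]
mark [288.5 281.7] 14 [ 497.3 -356.3   17.9]
pin [274.6  33.9] 139 [534.   15.   38.8] (array([533.8,  14.8]), array([17.3, 16.4]), 31.0)
pin [333.4 229.7] 90 [ 577.4 -266.1   38.8] (array([ 577.5, -266.5]), array([17.7, 16.7]), 80.4)
```

View pics/o1.png

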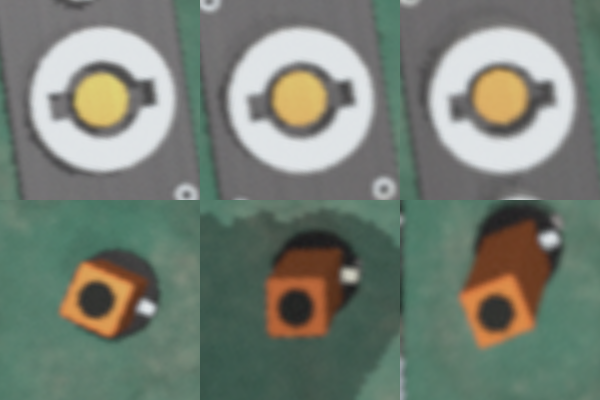

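All three sockets have slots along the rail's x (yaw about 8.6°). The pillars' lug yaws are about -24°, 1.5° and 22°. Next I'll hover over pillar 1 and refine with the wrist camera.

Call:
send_rows(
  deltas=[
    {"dx":-12,"dy":9,"dz":-34,"rx":0,"ry":0,"rz":-3},
    {"dx":-24,"dy":18,"dz":-68,"rx":0,"ry":0,"rz":-6},
    {"dx":-36,"dy":27,"dz":-102,"rx":0,"ry":0,"rz":-9},
    {"dx":-48,"dy":36,"dz":-136,"rx":0,"ry":0,"rz":-12},
    {"dx":-60,"dy":44,"dz":-170,"rx":0,"ry":0,"rz":-13.5},
  ],
)

```text
clock: 2.75
tcp_pos: [0.4207, -0.0768, 0.171]
orientation: [-2.626, -1.722, -0.002]
contact_force: [0.1, 0.8, -0.1]
grip_width: 0.0858
gripper_force: 0.0
```

Call:
send_rows(
  deltas=[
    {"dx":0,"dy":0,"dz":0,"rx":0,"ry":0,"rz":0},
    {"dx":0,"dy":0,"dz":0,"rx":0,"ry":0,"rz":0},
    {"dx":0,"dy":0,"dz":0,"rx":0,"ry":0,"rz":0},
  ],
)

```text
clock: 3.0
tcp_pos: [0.4233, -0.0788, 0.1738]
orientation: [2.625, 1.724, 0.003]
contact_force: [0.4, -0.0, 1.6]
grip_width: 0.0855
gripper_force: 0.0
```

```bash
cat >> h.py <<'E'
def tool():
    o=r.get_obs();M=R.from_rotvec(o['orientation']).as_matrix()
    return np.array(o['tcp_pos'])*1e3,M,np.degrees(np.arctan2(M[1,1],M[0,1])),o
def pillars(f,zlo=.05,zhi=.07):
    P=cloud(f);h,s,v=cv2.split(hsv(f));Z=P[...,2];t,M,ya,o=tool()
    for c,a,p in comps(f,(h<20)&(s>140)&(v>50)&(Z>zlo)&(Z<zhi),60):
        q=p[p[:,2]>np.median(p[:,2])-.004]
        k=rect(q);d=M.T@(np.r_[k[0],q[:,2].mean()*1e3]-t)
        print('pillar',c,a,k,'z',q[:,2].mean().round(4),'in tool',d.round(1))
def sockets(f):
    P=cloud(f);h,s,v=cv2.split(hsv(f));Z=P[...,2];t,M,ya,o=tool()
    for c,a,p in comps(f,(s<60)&(v>110)&(Z>.022)&(Z<.032),300):
        q=(p[:,:2]*1e3).astype(np.float32);hull=cv2.convexHull(q);(cx,cy),(w,hh),an=cv2.fitEllipse(hull) if len(hull)>5 else ((0,0),(0,0),0)
        k=rect(p);d=M.T@(np.r_[k[0],26]-t)
        print('socket',c,a,k,'ell',round(cx,1),round(cy,1),round(w,1),round(hh,1),'in tool',d.round(1))
def st():
    t,M,ya,o=tool();print('tcp',t.round(1),'yaw y',round(ya,1),'F',np.round(o['contact_force'],1),'w',round(o['grip_width']*1e3,1),'t',o['clock'],'j',np.round(o['joints'],2))
E
python3 - <<'E'
from h import *
st();f=grab('wrist','w2.png');pillars(f);st()
E
```

```text
tcp [423.3 -78.8 173.8] yaw y -23.4 F [ 0.4 -0.   1.6] w 85.5 t 3.0 j [-0.65  0.2   0.78  2.22 -0.2   0.79 -0.14]
pillar [251.1 190.1] 617 (array([420.9, -79.7]), array([23.6, 23.2]), 65.7) z 0.0624 in tool [ -1.9  -2.9 111.8]
pillar [294.7 290.8] 583 (array([ 418.9, -185.1]), array([23.2, 24. ]), 0.6) z 0.0621 in tool [-99.4  37.2 112. ]
tcp [423.9 -79.2 174.2] yaw y -23.4 F [0.2 0.2 0.6] w 85.6 t 3.05 j [-0.65  0.2   0.79  2.22 -0.2   0.79 -0.14]
```

View pics/w2.png

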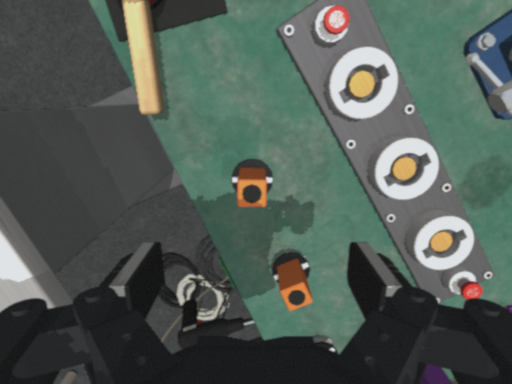

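The pillar is straight below at (252,188), with its lug marks at left and right in line with the fingers. I'll descend and grip.

Call:
send_rows(
  deltas=[
    {"dx":-3,"dy":-0.5,"dz":-36,"rx":0,"ry":0,"rz":-1},
    {"dx":-3,"dy":-0.5,"dz":-72,"rx":0,"ry":0,"rz":-1},
    {"dx":-3,"dy":-0.5,"dz":-108,"rx":0,"ry":0,"rz":-1},
    {"dx":-3,"dy":-0.5,"dz":-136,"rx":0,"ry":0,"rz":-1},
    {"dx":-3,"dy":-0.5,"dz":-142,"rx":0,"ry":0,"rz":-1},
  ],
)

```text
clock: 3.47
tcp_pos: [0.419, -0.0795, 0.0285]
orientation: [-2.641, -1.7, 0.002]
contact_force: [-0.4, -0.2, -0.3]
grip_width: 0.0849
gripper_force: 0.0
```

Call:
send_rows(
  deltas=[
    {"dx":0,"dy":0,"dz":0,"rx":0,"ry":0,"rz":0},
    {"dx":0,"dy":0,"dz":0,"rx":0,"ry":0,"rz":0},
  ],
)

```text
clock: 3.63
tcp_pos: [0.4205, -0.08, 0.0318]
orientation: [2.642, 1.698, 0.004]
contact_force: [-0.9, 0.9, 0.7]
grip_width: 0.0854
gripper_force: 0.0
```

Call:
send_rows(
  deltas=[
    {"dx":0,"dy":0,"dz":0,"rx":0,"ry":0,"rz":0},
    {"dx":0,"dy":0,"dz":0,"rx":0,"ry":0,"rz":0},
    {"dx":0,"dy":0,"dz":0,"rx":0,"ry":0,"rz":0},
    {"dx":0,"dy":0,"dz":0,"rx":0,"ry":0,"rz":0},
    {"dx":0,"dy":0,"dz":0,"rx":0,"ry":0,"rz":0},
  ],
  jaw=15,
  newtons=60,
)

```text
clock: 4.05
tcp_pos: [0.419, -0.0794, 0.0309]
orientation: [2.642, 1.699, 0.002]
contact_force: [1.9, -1.9, 0.5]
grip_width: 0.0255
gripper_force: 1.2
```

Call:
send_rows(
  deltas=[
    {"dx":0,"dy":0,"dz":0,"rx":0,"ry":0,"rz":0},
    {"dx":0,"dy":0,"dz":0,"rx":0,"ry":0,"rz":0},
    {"dx":0,"dy":0,"dz":0,"rx":0,"ry":0,"rz":0},
    {"dx":0,"dy":0,"dz":0,"rx":0,"ry":0,"rz":0},
    {"dx":0,"dy":0,"dz":0,"rx":0,"ry":0,"rz":0},
  ],
)

```text
clock: 4.47
tcp_pos: [0.4191, -0.0795, 0.0309]
orientation: [-2.643, -1.699, -0.002]
contact_force: [-1.2, 0.7, 9.8]
grip_width: 0.0233
gripper_force: 58.4
```

Run:
```python
from h import *
st()
```

```text
tcp [419.1 -79.5  30.9] yaw y -24.5 F [-1.2  0.7  9.8] w 23.3 t 4.4667 j [-0.38  0.49  0.52  2.31 -0.57  0.45  0.17]
```

Call:
send_rows(
  deltas=[
    {"dx":0,"dy":0,"dz":30,"rx":0,"ry":0,"rz":0},
    {"dx":5,"dy":2,"dz":65,"rx":0,"ry":0,"rz":5},
    {"dx":20,"dy":8,"dz":95,"rx":0,"ry":0,"rz":11},
    {"dx":45,"dy":15,"dz":110,"rx":0,"ry":0,"rz":17},
    {"dx":72,"dy":23,"dz":110,"rx":0,"ry":0,"rz":23},
  ],
)

```text
clock: 4.88
tcp_pos: [0.4926, -0.0565, 0.1438]
orientation: [2.244, 2.195, 0.007]
contact_force: [1.1, -0.2, -0.2]
grip_width: 0.0233
gripper_force: 59.5
```

Call:
send_rows(
  deltas=[
    {"dx":25,"dy":8,"dz":0,"rx":0,"ry":0,"rz":5},
    {"dx":48,"dy":17,"dz":0,"rx":0,"ry":0,"rz":10},
    {"dx":48,"dy":17,"dz":0,"rx":0,"ry":0,"rz":10},
    {"dx":48,"dy":17,"dz":0,"rx":0,"ry":0,"rz":10},
    {"dx":48,"dy":17,"dz":0,"rx":0,"ry":0,"rz":10},
  ],
)

```text
clock: 5.3
tcp_pos: [0.5374, -0.0401, 0.1398]
orientation: [-2.052, -2.377, 0.002]
contact_force: [0.6, -0.3, -1.4]
grip_width: 0.023
gripper_force: 59.4
```

Run:
```python
from h import *
st();f=grab('wrist','w3.png');sockets(f);pillars(f,.1,.2);st()
```

```text
tcp [537.4 -40.1 139.8] yaw y 8.4 F [ 0.6 -0.3 -1.4] w 23.0 t 5.3 j [-0.48  0.43  0.56  2.   -0.31  0.8   0.4 ]
socket [259.9 180.8] 2147 (array([541.8, -34.8]), array([57.4, 50.3]), 4.0) ell 541.9 -38.7 57.5 57.9 in tool [  4.7   5.6 113.9]
pillar [254.8 270.1] 4693 (array([538.5, -39.8]), array([24.4, 24.4]), 8.8) z 0.1707 in tool [  0.2   1.3 -30.7]
tcp [537.2 -40.2 139.9] yaw y 8.4 F [ 0.8 -0.4 -1.5] w 23.8 t 5.35 j [-0.48  0.43  0.56  2.   -0.31  0.8   0.4 ]
```

View pics/w3.png

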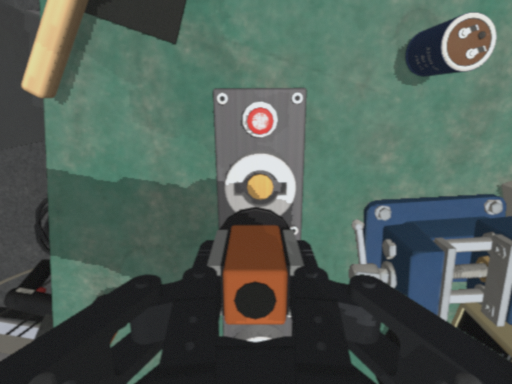

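The view shows socket 1 at (260,186) with its slots left and right. The held pillar's top is at (254,300). A correction of about (+3.2, +1) mm is needed, then I'll lower.

Call:
send_rows(
  deltas=[
    {"dx":3.2,"dy":1,"dz":-20,"rx":0,"ry":0,"rz":0},
    {"dx":3.2,"dy":1,"dz":-45,"rx":0,"ry":0,"rz":0},
    {"dx":3.2,"dy":1,"dz":-65,"rx":0,"ry":0,"rz":0},
    {"dx":3.2,"dy":1,"dz":-76,"rx":0,"ry":0,"rz":0},
    {"dx":3.2,"dy":1,"dz":-78,"rx":0,"ry":0,"rz":0},
  ],
)

```text
clock: 5.77
tcp_pos: [0.5395, -0.039, 0.0605]
orientation: [-2.051, -2.376, 0.005]
contact_force: [-0.4, -0.3, -1.2]
grip_width: 0.0233
gripper_force: 59.6
```

Call:
send_rows(
  deltas=[
    {"dx":0,"dy":0,"dz":0,"rx":0,"ry":0,"rz":0},
    {"dx":0,"dy":0,"dz":-2,"rx":0,"ry":0,"rz":0},
    {"dx":0,"dy":0,"dz":-4,"rx":0,"ry":0,"rz":0},
    {"dx":0,"dy":0,"dz":-6,"rx":0,"ry":0,"rz":0},
    {"dx":0,"dy":0,"dz":-8,"rx":0,"ry":0,"rz":0},
  ],
)

```text
clock: 6.18
tcp_pos: [0.5422, -0.0385, 0.0548]
orientation: [2.051, 2.379, 0.002]
contact_force: [-0.3, -0.2, -0.3]
grip_width: 0.0233
gripper_force: 59.6
```

Call:
send_rows(
  deltas=[
    {"dx":0,"dy":0,"dz":0,"rx":0,"ry":0,"rz":0},
    {"dx":0,"dy":0,"dz":0,"rx":0,"ry":0,"rz":0},
  ],
)

```text
clock: 6.35
tcp_pos: [0.5418, -0.0386, 0.0544]
orientation: [-2.051, -2.379, -0.0]
contact_force: [0.3, -0.1, -1.9]
grip_width: 0.0235
gripper_force: 59.6
```

Run:
```python
from h import *
st()
```

```text
tcp [541.8 -38.6  54.4] yaw y 8.5 F [ 0.3 -0.1 -1.9] w 23.5 t 6.35 j [-0.4   0.57  0.46  2.04 -0.42  0.63  0.49]
```

The pillar is in the mouth: bottom about 2.7 mm deep with no force. I'll push down.

Call:
send_rows(
  deltas=[
    {"dx":0,"dy":0,"dz":-3,"rx":0,"ry":0,"rz":0},
    {"dx":0,"dy":0,"dz":-6,"rx":0,"ry":0,"rz":0},
    {"dx":0,"dy":0,"dz":-9,"rx":0,"ry":0,"rz":0},
    {"dx":0,"dy":0,"dz":-9.8,"rx":0,"ry":0,"rz":0},
    {"dx":0,"dy":0,"dz":-9.8,"rx":0,"ry":0,"rz":0},
  ],
)

```text
clock: 6.77
tcp_pos: [0.5423, -0.0386, 0.0445]
orientation: [2.051, 2.379, 0.001]
contact_force: [1.8, 0.5, 4.1]
grip_width: 0.0231
gripper_force: 60.1
```

Call:
send_rows(
  deltas=[
    {"dx":0,"dy":0,"dz":0,"rx":0,"ry":0,"rz":0},
    {"dx":0,"dy":0,"dz":0,"rx":0,"ry":0,"rz":0},
  ],
)

```text
clock: 6.93
tcp_pos: [0.5422, -0.0386, 0.0448]
orientation: [2.051, 2.379, 0.001]
contact_force: [0.8, -0.4, 2.7]
grip_width: 0.0236
gripper_force: 60.1
```

Call:
send_rows(
  deltas=[
    {"dx":0,"dy":0,"dz":0,"rx":0,"ry":0,"rz":-6},
    {"dx":0,"dy":0,"dz":0,"rx":0,"ry":0,"rz":-12},
    {"dx":0,"dy":0,"dz":0,"rx":0,"ry":0,"rz":-18},
    {"dx":0,"dy":0,"dz":0,"rx":0,"ry":0,"rz":-24},
    {"dx":0,"dy":0,"dz":0,"rx":0,"ry":0,"rz":-30},
  ],
)

```text
clock: 7.35
tcp_pos: [0.5419, -0.0387, 0.0447]
orientation: [2.602, 1.761, 0.001]
contact_force: [-1.3, 0.3, 2.8]
grip_width: 0.0232
gripper_force: 60.1
```

Call:
send_rows(
  deltas=[
    {"dx":0,"dy":0,"dz":0,"rx":0,"ry":0,"rz":-6},
    {"dx":0,"dy":0,"dz":0,"rx":0,"ry":0,"rz":-12},
    {"dx":0,"dy":0,"dz":0,"rx":0,"ry":0,"rz":-18},
    {"dx":0,"dy":0,"dz":0,"rx":0,"ry":0,"rz":-24},
    {"dx":0,"dy":0,"dz":0,"rx":0,"ry":0,"rz":-30},
  ],
)

```text
clock: 7.77
tcp_pos: [0.5418, -0.0386, 0.0447]
orientation: [2.969, 1.027, 0.0]
contact_force: [-0.8, -0.0, 3.3]
grip_width: 0.0232
gripper_force: 60.1
```

Call:
send_rows(
  deltas=[
    {"dx":0,"dy":0,"dz":0,"rx":0,"ry":0,"rz":-6},
    {"dx":0,"dy":0,"dz":0,"rx":0,"ry":0,"rz":-12},
    {"dx":0,"dy":0,"dz":0,"rx":0,"ry":0,"rz":-18},
    {"dx":0,"dy":0,"dz":0,"rx":0,"ry":0,"rz":-24},
    {"dx":0,"dy":0,"dz":0,"rx":0,"ry":0,"rz":-29},
  ],
)

```text
clock: 8.18
tcp_pos: [0.5419, -0.0386, 0.0447]
orientation: [3.131, 0.251, 0.0]
contact_force: [0.9, -0.6, 3.6]
grip_width: 0.0232
gripper_force: 60.1
```

Call:
send_rows(
  deltas=[
    {"dx":0,"dy":0,"dz":0,"rx":0,"ry":0,"rz":0},
    {"dx":0,"dy":0,"dz":0,"rx":0,"ry":0,"rz":0},
  ],
)

```text
clock: 8.35
tcp_pos: [0.5418, -0.0386, 0.0445]
orientation: [3.13, 0.264, -0.0]
contact_force: [0.4, 0.7, 3.0]
grip_width: 0.0232
gripper_force: 60.1
```

Run:
```python
from h import *
st();print(r.get_obs()['moment'])
```

```text
tcp [541.8 -38.6  44.5] yaw y -80.4 F [0.4 0.7 3. ] w 23.2 t 8.35 j [-0.67  0.72  0.85  2.06 -0.82  0.74 -0.69]
[ 0.01858852 -0.05050918  0.00517151]
```

Turned 89° and still under spring load. I'll release, rise and head for pillar 2.

Call:
send_rows(
  deltas=[
    {"dx":0,"dy":0,"dz":0,"rx":0,"ry":0,"rz":0},
    {"dx":0,"dy":0,"dz":0,"rx":0,"ry":0,"rz":0},
    {"dx":0,"dy":0,"dz":0,"rx":0,"ry":0,"rz":0},
    {"dx":0,"dy":0,"dz":0,"rx":0,"ry":0,"rz":0},
  ],
  jaw=40,
)

```text
clock: 8.68
tcp_pos: [0.5415, -0.0386, 0.0443]
orientation: [-3.13, -0.26, 0.001]
contact_force: [0.5, 0.8, 0.6]
grip_width: 0.04
gripper_force: 0.0
```

Call:
send_rows(
  deltas=[
    {"dx":0,"dy":0,"dz":15,"rx":0,"ry":0,"rz":0},
    {"dx":0,"dy":0,"dz":45,"rx":0,"ry":0,"rz":0},
    {"dx":0,"dy":0,"dz":80,"rx":0,"ry":0,"rz":0},
    {"dx":0,"dy":0,"dz":110,"rx":0,"ry":0,"rz":0},
    {"dx":-10,"dy":-10,"dz":125,"rx":0,"ry":0,"rz":7},
  ],
)

```text
clock: 9.1
tcp_pos: [0.5346, -0.0473, 0.1722]
orientation: [3.107, 0.454, 0.006]
contact_force: [0.4, -0.0, -0.3]
grip_width: 0.0398
gripper_force: 0.0
```

Call:
send_rows(
  deltas=[
    {"dx":-20,"dy":-26,"dz":0,"rx":0,"ry":0,"rz":7},
    {"dx":-40,"dy":-52,"dz":0,"rx":0,"ry":0,"rz":14},
    {"dx":-60,"dy":-78,"dz":0,"rx":0,"ry":0,"rz":21},
    {"dx":-80,"dy":-104,"dz":0,"rx":0,"ry":0,"rz":28},
    {"dx":-97,"dy":-120,"dz":0,"rx":0,"ry":0,"rz":35},
  ],
  jaw=85,
)

```text
clock: 9.52
tcp_pos: [0.4329, -0.171, 0.1697]
orientation: [2.827, 1.37, 0.0]
contact_force: [0.4, 0.1, -0.0]
grip_width: 0.0849
gripper_force: 0.0
```

Call:
send_rows(
  deltas=[
    {"dx":-5,"dy":-5,"dz":0,"rx":0,"ry":0,"rz":7},
    {"dx":-15,"dy":-16,"dz":0,"rx":0,"ry":0,"rz":14},
    {"dx":-15,"dy":-16,"dz":0,"rx":0,"ry":0,"rz":21},
    {"dx":-15,"dy":-16,"dz":0,"rx":0,"ry":0,"rz":28},
    {"dx":-15,"dy":-16,"dz":0,"rx":0,"ry":0,"rz":35},
  ],
)

```text
clock: 9.93
tcp_pos: [0.4193, -0.1849, 0.1696]
orientation: [-2.283, -2.158, -0.001]
contact_force: [-0.4, 0.1, -0.1]
grip_width: 0.0846
gripper_force: 0.0
```

Call:
send_rows(
  deltas=[
    {"dx":0,"dy":0,"dz":0,"rx":0,"ry":0,"rz":4},
    {"dx":0,"dy":0,"dz":0,"rx":0,"ry":0,"rz":4},
    {"dx":0,"dy":0,"dz":0,"rx":0,"ry":0,"rz":4},
    {"dx":0,"dy":0,"dz":0,"rx":0,"ry":0,"rz":4},
  ],
)

```text
clock: 10.27
tcp_pos: [0.4196, -0.1846, 0.1695]
orientation: [-2.215, -2.228, 0.0]
contact_force: [-0.2, -0.1, -1.1]
grip_width: 0.0848
gripper_force: 0.0
```

Run:
```python
from h import *
f=grab('wrist','w4.png');pillars(f,.05,.09);st()
```

```text
pillar [425.6   3.6] 269 (array([540.3, -50.4]), array([ 4.7, 19.5]), 85.5) z 0.0637 in tool [133.5 121.5 105.7]
pillar [252.3 189.8] 636 (array([ 418.5, -185.7]), array([24. , 23.9]), 1.7) z 0.0624 in tool [ -1.1  -1.2 107. ]
pillar [241.5 310.8] 613 (array([ 409. , -302.6]), array([23.2, 23.6]), 21.4) z 0.0623 in tool [-117.9  -11.4  107.2]
tcp [ 419.7 -184.6  169.5] yaw y 0.4 F [0.5 0.8 0. ] w 84.9 t 10.3167 j [-0.38  0.27  0.78  2.17 -0.26  0.8   0.57]
```

View pics/w4.png

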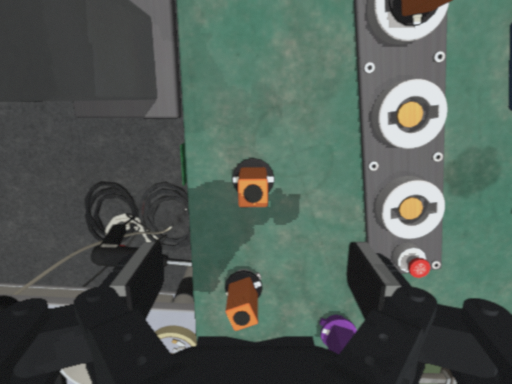

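Pillar 2 is straight below at (252,188), and pillar 1 stands in socket 1 at the upper right. I'll grip pillar 2 and carry it over socket 2.

Call:
send_rows(
  deltas=[
    {"dx":-1,"dy":-1,"dz":-36,"rx":0,"ry":0,"rz":1},
    {"dx":-1,"dy":-1,"dz":-72,"rx":0,"ry":0,"rz":1},
    {"dx":-1,"dy":-1,"dz":-108,"rx":0,"ry":0,"rz":1},
    {"dx":-1,"dy":-1,"dz":-132,"rx":0,"ry":0,"rz":1},
    {"dx":-1,"dy":-1,"dz":-137.5,"rx":0,"ry":0,"rz":1},
  ],
)

```text
clock: 10.73
tcp_pos: [0.4165, -0.1848, 0.0288]
orientation: [-2.19, -2.245, 0.006]
contact_force: [-0.4, 0.0, 0.2]
grip_width: 0.0849
gripper_force: 0.0
```

Call:
send_rows(
  deltas=[
    {"dx":0,"dy":0,"dz":0,"rx":0,"ry":0,"rz":0},
    {"dx":0,"dy":0,"dz":0,"rx":0,"ry":0,"rz":0},
  ],
)

```text
clock: 10.9
tcp_pos: [0.4192, -0.1861, 0.0327]
orientation: [2.193, 2.248, 0.0]
contact_force: [-0.1, -0.4, 0.5]
grip_width: 0.0852
gripper_force: 0.0
```

Call:
send_rows(
  deltas=[
    {"dx":0,"dy":0,"dz":0,"rx":0,"ry":0,"rz":0},
    {"dx":0,"dy":0,"dz":0,"rx":0,"ry":0,"rz":0},
    {"dx":0,"dy":0,"dz":0,"rx":0,"ry":0,"rz":0},
    {"dx":0,"dy":0,"dz":0,"rx":0,"ry":0,"rz":0},
    {"dx":0,"dy":0,"dz":0,"rx":0,"ry":0,"rz":0},
  ],
  jaw=15,
  newtons=60,
)

```text
clock: 11.32
tcp_pos: [0.4191, -0.1855, 0.0325]
orientation: [2.192, 2.25, 0.001]
contact_force: [1.2, -0.1, 0.2]
grip_width: 0.025
gripper_force: 0.1
```

Call:
send_rows(
  deltas=[
    {"dx":0,"dy":0,"dz":0,"rx":0,"ry":0,"rz":0},
    {"dx":0,"dy":0,"dz":0,"rx":0,"ry":0,"rz":0},
    {"dx":0,"dy":0,"dz":0,"rx":0,"ry":0,"rz":0},
  ],
)

```text
clock: 11.57
tcp_pos: [0.4192, -0.1856, 0.0326]
orientation: [2.192, 2.25, 0.002]
contact_force: [-1.6, 1.0, 7.8]
grip_width: 0.0236
gripper_force: 58.7
```

Call:
send_rows(
  deltas=[
    {"dx":0,"dy":0,"dz":30,"rx":0,"ry":0,"rz":0},
    {"dx":4,"dy":2,"dz":68,"rx":0,"ry":0,"rz":2},
    {"dx":20,"dy":9,"dz":98,"rx":0,"ry":0,"rz":4},
    {"dx":50,"dy":22,"dz":108,"rx":0,"ry":0,"rz":7},
    {"dx":85,"dy":38,"dz":108,"rx":0,"ry":0,"rz":7},
  ],
)

```text
clock: 11.98
tcp_pos: [0.5049, -0.1486, 0.1434]
orientation: [2.05, 2.376, 0.005]
contact_force: [1.1, -1.2, -1.3]
grip_width: 0.0232
gripper_force: 59.6
```

Call:
send_rows(
  deltas=[
    {"dx":30,"dy":13,"dz":0,"rx":0,"ry":0,"rz":0},
    {"dx":51,"dy":22,"dz":0,"rx":0,"ry":0,"rz":0},
    {"dx":51,"dy":22,"dz":0,"rx":0,"ry":0,"rz":0},
    {"dx":51,"dy":22,"dz":0,"rx":0,"ry":0,"rz":0},
    {"dx":51,"dy":22,"dz":0,"rx":0,"ry":0,"rz":0},
  ],
)

```text
clock: 12.4
tcp_pos: [0.5536, -0.1261, 0.1396]
orientation: [-2.051, -2.378, 0.002]
contact_force: [-0.4, 0.0, -1.5]
grip_width: 0.0229
gripper_force: 59.5
```

Run:
```python
from h import *
st();f=grab('wrist','w5.png');sockets(f);pillars(f,.06,.2);st()
```

```text
tcp [ 553.6 -126.1  139.6] yaw y 8.4 F [-0.4  0.  -1.5] w 22.9 t 12.4 j [-0.38  0.5   0.66  1.94 -0.4   0.84  0.64]
socket [255.4  74.6] 2523 (array([542.2, -39. ]), array([57.3, 58. ]), 7.9) ell 541.9 -38.9 57.7 57.9 in tool [ 88.1   1.9 113.8]
socket [256.  180.5] 2067 (array([ 554.9, -121.6]), array([57.6, 49.7]), 7.2) ell 555.2 -125.8 57.7 58.0 in tool [  4.5   2.4 113.7]
pillar [251.7  71.6] 838 (array([541.7, -38.4]), array([23.6, 23.6]), 8.6) z 0.0774 in tool [88.8  1.4 62.4]
pillar [254.8 268.1] 4554 (array([ 554.5, -125.9]), array([24.2, 24.7]), 8.8) z 0.1688 in tool [  0.4   1.2 -29.1]
tcp [ 553.3 -126.4  139.7] yaw y 8.4 F [-1.   0.5 -1.6] w 23.1 t 12.45 j [-0.38  0.5   0.66  1.94 -0.4   0.84  0.64]
```

Pillar 1 is locked: its top reads 77.4 mm, where 77 was expected. Next comes pillar 2's insertion.

Call:
send_rows(
  deltas=[
    {"dx":0.7,"dy":0.1,"dz":-20,"rx":0,"ry":0,"rz":0},
    {"dx":0.7,"dy":0.1,"dz":-45,"rx":0,"ry":0,"rz":0},
    {"dx":0.7,"dy":0.1,"dz":-65,"rx":0,"ry":0,"rz":0},
    {"dx":0.7,"dy":0.1,"dz":-75,"rx":0,"ry":0,"rz":0},
    {"dx":0.7,"dy":0.1,"dz":-76,"rx":0,"ry":0,"rz":0},
  ],
)

```text
clock: 12.87
tcp_pos: [0.5532, -0.1259, 0.0623]
orientation: [-2.051, -2.375, 0.004]
contact_force: [-0.1, 0.5, -1.2]
grip_width: 0.0232
gripper_force: 59.6
```

Call:
send_rows(
  deltas=[
    {"dx":0,"dy":0,"dz":0,"rx":0,"ry":0,"rz":0},
    {"dx":0,"dy":0,"dz":-2,"rx":0,"ry":0,"rz":0},
    {"dx":0,"dy":0,"dz":-4,"rx":0,"ry":0,"rz":0},
    {"dx":0,"dy":0,"dz":-6,"rx":0,"ry":0,"rz":0},
    {"dx":0,"dy":0,"dz":-8,"rx":0,"ry":0,"rz":0},
  ],
)

```text
clock: 13.28
tcp_pos: [0.5559, -0.1255, 0.0565]
orientation: [2.051, 2.379, 0.001]
contact_force: [0.3, 0.5, -1.5]
grip_width: 0.0238
gripper_force: 59.6
```

Call:
send_rows(
  deltas=[
    {"dx":0,"dy":0,"dz":0,"rx":0,"ry":0,"rz":0},
    {"dx":0,"dy":0,"dz":0,"rx":0,"ry":0,"rz":0},
  ],
)

```text
clock: 13.45
tcp_pos: [0.5555, -0.1255, 0.0561]
orientation: [-2.051, -2.38, -0.0]
contact_force: [-0.2, -0.6, -0.8]
grip_width: 0.0235
gripper_force: 59.6
```

Call:
send_rows(
  deltas=[
    {"dx":0,"dy":0,"dz":-3,"rx":0,"ry":0,"rz":0},
    {"dx":0,"dy":0,"dz":-6,"rx":0,"ry":0,"rz":0},
    {"dx":0,"dy":0,"dz":-9,"rx":0,"ry":0,"rz":0},
    {"dx":0,"dy":0,"dz":-9.8,"rx":0,"ry":0,"rz":0},
    {"dx":0,"dy":0,"dz":-9.8,"rx":0,"ry":0,"rz":0},
  ],
)

```text
clock: 13.87
tcp_pos: [0.556, -0.1256, 0.0463]
orientation: [2.051, 2.379, 0.001]
contact_force: [0.7, -1.4, 2.5]
grip_width: 0.0237
gripper_force: 60.1
```

Call:
send_rows(
  deltas=[
    {"dx":0,"dy":0,"dz":0,"rx":0,"ry":0,"rz":0},
    {"dx":0,"dy":0,"dz":0,"rx":0,"ry":0,"rz":0},
  ],
)

```text
clock: 14.03
tcp_pos: [0.5559, -0.1256, 0.0465]
orientation: [2.051, 2.379, 0.001]
contact_force: [1.5, -0.2, 3.9]
grip_width: 0.0233
gripper_force: 60.1
```

Call:
send_rows(
  deltas=[
    {"dx":0,"dy":0,"dz":0,"rx":0,"ry":0,"rz":-6},
    {"dx":0,"dy":0,"dz":0,"rx":0,"ry":0,"rz":-12},
    {"dx":0,"dy":0,"dz":0,"rx":0,"ry":0,"rz":-18},
    {"dx":0,"dy":0,"dz":0,"rx":0,"ry":0,"rz":-24},
    {"dx":0,"dy":0,"dz":0,"rx":0,"ry":0,"rz":-30},
  ],
)

```text
clock: 14.45
tcp_pos: [0.5556, -0.1257, 0.0465]
orientation: [2.602, 1.76, 0.0]
contact_force: [0.4, -0.1, 3.0]
grip_width: 0.0234
gripper_force: 60.1
```

Call:
send_rows(
  deltas=[
    {"dx":0,"dy":0,"dz":0,"rx":0,"ry":0,"rz":-6},
    {"dx":0,"dy":0,"dz":0,"rx":0,"ry":0,"rz":-12},
    {"dx":0,"dy":0,"dz":0,"rx":0,"ry":0,"rz":-18},
    {"dx":0,"dy":0,"dz":0,"rx":0,"ry":0,"rz":-24},
    {"dx":0,"dy":0,"dz":0,"rx":0,"ry":0,"rz":-30},
  ],
)

```text
clock: 14.87
tcp_pos: [0.5556, -0.1257, 0.0464]
orientation: [2.969, 1.027, 0.0]
contact_force: [-0.5, -0.1, 2.6]
grip_width: 0.0234
gripper_force: 60.1
```

Call:
send_rows(
  deltas=[
    {"dx":0,"dy":0,"dz":0,"rx":0,"ry":0,"rz":-6},
    {"dx":0,"dy":0,"dz":0,"rx":0,"ry":0,"rz":-12},
    {"dx":0,"dy":0,"dz":0,"rx":0,"ry":0,"rz":-18},
    {"dx":0,"dy":0,"dz":0,"rx":0,"ry":0,"rz":-24},
    {"dx":0,"dy":0,"dz":0,"rx":0,"ry":0,"rz":-29},
  ],
)

```text
clock: 15.28
tcp_pos: [0.5556, -0.1256, 0.0464]
orientation: [3.131, 0.251, 0.0]
contact_force: [0.5, -0.6, 3.7]
grip_width: 0.0234
gripper_force: 60.1
```

Call:
send_rows(
  deltas=[
    {"dx":0,"dy":0,"dz":0,"rx":0,"ry":0,"rz":0},
    {"dx":0,"dy":0,"dz":0,"rx":0,"ry":0,"rz":0},
  ],
)

```text
clock: 15.45
tcp_pos: [0.5555, -0.1255, 0.0462]
orientation: [3.13, 0.264, -0.0]
contact_force: [0.6, -0.4, 3.2]
grip_width: 0.0235
gripper_force: 60.1
```

Call:
send_rows(
  deltas=[
    {"dx":0,"dy":0,"dz":0,"rx":0,"ry":0,"rz":0},
    {"dx":0,"dy":0,"dz":0,"rx":0,"ry":0,"rz":0},
    {"dx":0,"dy":0,"dz":0,"rx":0,"ry":0,"rz":0},
    {"dx":0,"dy":0,"dz":0,"rx":0,"ry":0,"rz":0},
  ],
  jaw=40,
)

```text
clock: 15.78
tcp_pos: [0.5552, -0.1254, 0.046]
orientation: [-3.13, -0.26, 0.001]
contact_force: [0.8, 0.7, -0.7]
grip_width: 0.0399
gripper_force: 0.0
```

Call:
send_rows(
  deltas=[
    {"dx":0,"dy":0,"dz":15,"rx":0,"ry":0,"rz":0},
    {"dx":0,"dy":0,"dz":45,"rx":0,"ry":0,"rz":0},
    {"dx":0,"dy":0,"dz":80,"rx":0,"ry":0,"rz":0},
    {"dx":0,"dy":0,"dz":110,"rx":0,"ry":0,"rz":0},
    {"dx":-10,"dy":-10,"dz":123,"rx":0,"ry":0,"rz":7},
  ],
)

```text
clock: 16.2
tcp_pos: [0.5485, -0.1344, 0.1721]
orientation: [3.107, 0.455, 0.006]
contact_force: [0.8, 0.3, -0.7]
grip_width: 0.04
gripper_force: 0.0
```

Run:
```python
from h import *
st()
f=grab('top');P=cloud(f);h,s,v=cv2.split(hsv(f));t,M,ya,o=tool()
for c,a,p in comps(f,(h<20)&(s>140)&(v>40)&(P[...,2]>.045)&(P[...,2]<.085),15): print(c,a,(p.mean(0)*1e3).round(1),(p.max(0)*1e3).round(1))
```

```text
tcp [ 548.5 -134.4  172.1] yaw y -73.3 F [ 0.8  0.3 -0.7] w 40.0 t 16.2 j [-0.65  0.63  1.11  1.94 -0.67  1.   -0.51]
[258.3 197.4] 77 [532.7 -41.8  70.3] [550.1 -31.6  82.9]
[294.1 197.6] 96 [ 547.1 -127.    69.8] [ 565.9 -114.8   83. ]
[362.  268.4] 90 [ 402.6 -303.6   60.3] [ 417.8 -291.4   68.6]
```

Call:
send_rows(
  deltas=[
    {"dx":-25,"dy":-31,"dz":0,"rx":0,"ry":0,"rz":7},
    {"dx":-50,"dy":-61,"dz":0,"rx":0,"ry":0,"rz":14},
    {"dx":-75,"dy":-92,"dz":0,"rx":0,"ry":0,"rz":21},
    {"dx":-100,"dy":-122,"dz":0,"rx":0,"ry":0,"rz":28},
    {"dx":-120,"dy":-147,"dz":0,"rx":0,"ry":0,"rz":35},
  ],
  jaw=85,
)

```text
clock: 16.67
tcp_pos: [0.4229, -0.284, 0.1688]
orientation: [-2.827, -1.368, 0.001]
contact_force: [-0.0, -0.8, -0.0]
grip_width: 0.0849
gripper_force: 0.0
```

Call:
send_rows(
  deltas=[
    {"dx":-8,"dy":-10,"dz":0,"rx":0,"ry":0,"rz":7},
    {"dx":-17,"dy":-20,"dz":0,"rx":0,"ry":0,"rz":14},
    {"dx":-17,"dy":-20,"dz":0,"rx":0,"ry":0,"rz":21},
    {"dx":-17,"dy":-20,"dz":0,"rx":0,"ry":0,"rz":28},
    {"dx":-17,"dy":-20,"dz":0,"rx":0,"ry":0,"rz":35},
  ],
)

```text
clock: 17.08
tcp_pos: [0.4077, -0.3024, 0.1687]
orientation: [-2.284, -2.155, -0.0]
contact_force: [0.4, -0.6, 0.5]
grip_width: 0.0851
gripper_force: 0.0
```

Call:
send_rows(
  deltas=[
    {"dx":0,"dy":0,"dz":0,"rx":0,"ry":0,"rz":7},
    {"dx":0,"dy":0,"dz":0,"rx":0,"ry":0,"rz":14},
    {"dx":0,"dy":0,"dz":0,"rx":0,"ry":0,"rz":21},
    {"dx":0,"dy":0,"dz":0,"rx":0,"ry":0,"rz":25},
    {"dx":0,"dy":0,"dz":0,"rx":0,"ry":0,"rz":25},
  ],
)

```text
clock: 17.5
tcp_pos: [0.408, -0.3022, 0.1687]
orientation: [-1.767, -2.596, -0.001]
contact_force: [0.3, 0.0, 0.7]
grip_width: 0.0851
gripper_force: 0.0
```

Run:
```python
from h import *
f=grab('wrist');pillars(f,.05,.09);st()
```

```text
pillar [253.6 190.2] 632 (array([ 408.6, -303.6]), array([23.2, 23.9]), 22.2) z 0.0625 in tool [-1.600e+00  1.000e-01  1.063e+02]
tcp [ 408.  -302.2  168.7] yaw y 21.3 F [ 0.7  0.3 -0.4] w 85.1 t 17.55 j [-0.04  0.35  0.69  2.06 -0.3   0.83  1.19]
```

Call:
send_rows(
  deltas=[
    {"dx":0.5,"dy":-1.2,"dz":-36,"rx":0,"ry":0,"rz":0.7},
    {"dx":0.5,"dy":-1.2,"dz":-72,"rx":0,"ry":0,"rz":0.7},
    {"dx":0.5,"dy":-1.2,"dz":-108,"rx":0,"ry":0,"rz":0.7},
    {"dx":0.5,"dy":-1.2,"dz":-131,"rx":0,"ry":0,"rz":0.7},
    {"dx":0.5,"dy":-1.2,"dz":-136.5,"rx":0,"ry":0,"rz":0.7},
  ],
)

```text
clock: 17.97
tcp_pos: [0.4065, -0.3021, 0.029]
orientation: [-1.753, -2.599, 0.002]
contact_force: [-0.6, 0.3, 0.6]
grip_width: 0.085
gripper_force: 0.0
```

Call:
send_rows(
  deltas=[
    {"dx":0,"dy":0,"dz":0,"rx":0,"ry":0,"rz":0},
    {"dx":0,"dy":0,"dz":0,"rx":0,"ry":0,"rz":0},
  ],
)

```text
clock: 18.13
tcp_pos: [0.4092, -0.3042, 0.0333]
orientation: [1.755, 2.605, -0.0]
contact_force: [0.1, -0.2, -0.1]
grip_width: 0.085
gripper_force: 0.0
```

Call:
send_rows(
  deltas=[
    {"dx":0,"dy":0,"dz":0,"rx":0,"ry":0,"rz":0},
    {"dx":0,"dy":0,"dz":0,"rx":0,"ry":0,"rz":0},
    {"dx":0,"dy":0,"dz":0,"rx":0,"ry":0,"rz":0},
    {"dx":0,"dy":0,"dz":0,"rx":0,"ry":0,"rz":0},
    {"dx":0,"dy":0,"dz":0,"rx":0,"ry":0,"rz":0},
  ],
  jaw=15,
  newtons=60,
)

```text
clock: 18.55
tcp_pos: [0.4093, -0.3038, 0.0333]
orientation: [1.752, 2.606, 0.0]
contact_force: [-1.1, -1.2, 0.6]
grip_width: 0.0256
gripper_force: 0.2
```

Call:
send_rows(
  deltas=[
    {"dx":0,"dy":0,"dz":0,"rx":0,"ry":0,"rz":0},
    {"dx":0,"dy":0,"dz":0,"rx":0,"ry":0,"rz":0},
    {"dx":0,"dy":0,"dz":0,"rx":0,"ry":0,"rz":0},
  ],
)

```text
clock: 18.8
tcp_pos: [0.4095, -0.3039, 0.0334]
orientation: [1.752, 2.606, 0.001]
contact_force: [0.3, 1.8, 7.6]
grip_width: 0.0237
gripper_force: 59.2
```

Call:
send_rows(
  deltas=[
    {"dx":0,"dy":0,"dz":30,"rx":0,"ry":0,"rz":0},
    {"dx":4,"dy":2,"dz":68,"rx":0,"ry":0,"rz":-4},
    {"dx":20,"dy":11,"dz":98,"rx":0,"ry":0,"rz":-8},
    {"dx":50,"dy":28,"dz":108,"rx":0,"ry":0,"rz":-13.5},
    {"dx":85,"dy":48,"dz":108,"rx":0,"ry":0,"rz":-13.5},
  ],
)

```text
clock: 19.22
tcp_pos: [0.4948, -0.2574, 0.1441]
orientation: [2.055, 2.37, 0.003]
contact_force: [1.0, 0.0, -2.4]
grip_width: 0.0232
gripper_force: 59.4
```

Call:
send_rows(
  deltas=[
    {"dx":30,"dy":17,"dz":0,"rx":0,"ry":0,"rz":0},
    {"dx":60,"dy":34,"dz":0,"rx":0,"ry":0,"rz":0},
    {"dx":75,"dy":43,"dz":0,"rx":0,"ry":0,"rz":0},
    {"dx":75,"dy":43,"dz":0,"rx":0,"ry":0,"rz":0},
    {"dx":75,"dy":43,"dz":0,"rx":0,"ry":0,"rz":0},
  ],
)

```text
clock: 19.63
tcp_pos: [0.5693, -0.2116, 0.1401]
orientation: [-2.044, -2.385, 0.001]
contact_force: [-0.4, -0.5, -0.8]
grip_width: 0.0239
gripper_force: 59.4
```

Run:
```python
from h import *
st();f=grab('wrist','w6.png');sockets(f);pillars(f,.06,.2);st()
```

```text
tcp [ 569.3 -211.6  140.1] yaw y 8.8 F [-0.4 -0.5 -0.8] w 23.9 t 19.6333 j [-0.25  0.57  0.69  1.85 -0.46  0.89  0.81]
socket [252.2  75.9] 2515 (array([ 555.3, -125.8]), array([57.5, 57.4]), 8.9) ell 555.3 -125.8 57.8 57.8 in tool [ 88.    0.6 114.3]
socket [252.3 180.1] 1941 (array([ 567.5, -207.6]), array([57.1, 47.9]), 10.4) ell 568.6 -212.5 57.4 57.8 in tool [  5.3   0.3 114.3]
pillar [249.6  73.2] 888 (array([ 555.3, -125.3]), array([23.6, 23.9]), 9.8) z 0.0775 in tool [88.5  0.6 62.8]
pillar [254.8 265.6] 4481 (array([ 570.2, -210.5]), array([24.1, 24.5]), 8.8) z 0.1686 in tool [  2.    2.3 -28.3]
tcp [ 568.2 -212.9  140.3] yaw y 8.7 F [-0.3 -0.5 -1.3] w 23.5 t 19.6833 j [-0.24  0.57  0.69  1.85 -0.46  0.89  0.81]
```

Call:
send_rows(
  deltas=[
    {"dx":-0.3,"dy":-0.5,"dz":-20,"rx":0,"ry":0,"rz":0},
    {"dx":-0.3,"dy":-0.5,"dz":-45,"rx":0,"ry":0,"rz":0},
    {"dx":-0.3,"dy":-0.5,"dz":-65,"rx":0,"ry":0,"rz":0},
    {"dx":-0.3,"dy":-0.5,"dz":-75,"rx":0,"ry":0,"rz":0},
    {"dx":-0.3,"dy":-0.5,"dz":-76,"rx":0,"ry":0,"rz":0},
  ],
)

```text
clock: 20.1
tcp_pos: [0.5661, -0.2137, 0.0628]
orientation: [-2.047, -2.378, 0.003]
contact_force: [-0.3, -0.2, -0.6]
grip_width: 0.0234
gripper_force: 59.4
```

Call:
send_rows(
  deltas=[
    {"dx":0,"dy":0,"dz":0,"rx":0,"ry":0,"rz":0},
    {"dx":0,"dy":0,"dz":-2,"rx":0,"ry":0,"rz":0},
    {"dx":0,"dy":0,"dz":-4,"rx":0,"ry":0,"rz":0},
    {"dx":0,"dy":0,"dz":-6,"rx":0,"ry":0,"rz":0},
    {"dx":0,"dy":0,"dz":-8,"rx":0,"ry":0,"rz":0},
  ],
)

```text
clock: 20.52
tcp_pos: [0.5691, -0.2133, 0.0572]
orientation: [2.046, 2.382, 0.001]
contact_force: [-0.5, 0.5, -1.5]
grip_width: 0.0232
gripper_force: 59.4
```

Call:
send_rows(
  deltas=[
    {"dx":0,"dy":0,"dz":0,"rx":0,"ry":0,"rz":0},
    {"dx":0,"dy":0,"dz":0,"rx":0,"ry":0,"rz":0},
  ],
)

```text
clock: 20.68
tcp_pos: [0.5687, -0.2131, 0.0568]
orientation: [-2.047, -2.383, -0.0]
contact_force: [0.1, 0.2, -0.9]
grip_width: 0.0233
gripper_force: 59.4
```

Call:
send_rows(
  deltas=[
    {"dx":0,"dy":0,"dz":-3,"rx":0,"ry":0,"rz":0},
    {"dx":0,"dy":0,"dz":-6,"rx":0,"ry":0,"rz":0},
    {"dx":0,"dy":0,"dz":-9,"rx":0,"ry":0,"rz":0},
    {"dx":0,"dy":0,"dz":-9.8,"rx":0,"ry":0,"rz":0},
    {"dx":0,"dy":0,"dz":-9.8,"rx":0,"ry":0,"rz":0},
  ],
)

```text
clock: 21.1
tcp_pos: [0.5691, -0.2134, 0.047]
orientation: [2.047, 2.382, 0.001]
contact_force: [-0.8, 0.0, 3.6]
grip_width: 0.0231
gripper_force: 60.0
```

Call:
send_rows(
  deltas=[
    {"dx":0,"dy":0,"dz":0,"rx":0,"ry":0,"rz":0},
    {"dx":0,"dy":0,"dz":0,"rx":0,"ry":0,"rz":0},
  ],
)

```text
clock: 21.27
tcp_pos: [0.5691, -0.2134, 0.0472]
orientation: [2.047, 2.382, 0.001]
contact_force: [1.3, 0.2, 3.6]
grip_width: 0.0232
gripper_force: 60.0
```

Call:
send_rows(
  deltas=[
    {"dx":0,"dy":0,"dz":0,"rx":0,"ry":0,"rz":-6},
    {"dx":0,"dy":0,"dz":0,"rx":0,"ry":0,"rz":-12},
    {"dx":0,"dy":0,"dz":0,"rx":0,"ry":0,"rz":-18},
    {"dx":0,"dy":0,"dz":0,"rx":0,"ry":0,"rz":-24},
    {"dx":0,"dy":0,"dz":0,"rx":0,"ry":0,"rz":-30},
  ],
)

```text
clock: 21.68
tcp_pos: [0.5687, -0.2134, 0.0472]
orientation: [2.599, 1.765, 0.0]
contact_force: [1.3, -0.9, 2.9]
grip_width: 0.0236
gripper_force: 60.0
```

Call:
send_rows(
  deltas=[
    {"dx":0,"dy":0,"dz":0,"rx":0,"ry":0,"rz":-6},
    {"dx":0,"dy":0,"dz":0,"rx":0,"ry":0,"rz":-12},
    {"dx":0,"dy":0,"dz":0,"rx":0,"ry":0,"rz":-18},
    {"dx":0,"dy":0,"dz":0,"rx":0,"ry":0,"rz":-24},
    {"dx":0,"dy":0,"dz":0,"rx":0,"ry":0,"rz":-30},
  ],
)

```text
clock: 22.1
tcp_pos: [0.5687, -0.2134, 0.0471]
orientation: [2.967, 1.032, 0.0]
contact_force: [0.8, -0.8, 3.4]
grip_width: 0.0232
gripper_force: 60.0
```

Call:
send_rows(
  deltas=[
    {"dx":0,"dy":0,"dz":0,"rx":0,"ry":0,"rz":-6},
    {"dx":0,"dy":0,"dz":0,"rx":0,"ry":0,"rz":-12},
    {"dx":0,"dy":0,"dz":0,"rx":0,"ry":0,"rz":-18},
    {"dx":0,"dy":0,"dz":0,"rx":0,"ry":0,"rz":-24},
    {"dx":0,"dy":0,"dz":0,"rx":0,"ry":0,"rz":-29},
  ],
)

```text
clock: 22.52
tcp_pos: [0.5687, -0.2133, 0.0471]
orientation: [3.131, 0.257, 0.0]
contact_force: [0.4, -0.7, 3.8]
grip_width: 0.0232
gripper_force: 60.0
```

Call:
send_rows(
  deltas=[
    {"dx":0,"dy":0,"dz":0,"rx":0,"ry":0,"rz":0},
    {"dx":0,"dy":0,"dz":0,"rx":0,"ry":0,"rz":0},
  ],
)

```text
clock: 22.68
tcp_pos: [0.5687, -0.2133, 0.0469]
orientation: [3.13, 0.269, -0.0]
contact_force: [-0.1, -0.1, 3.0]
grip_width: 0.0234
gripper_force: 60.0
```

Call:
send_rows(
  deltas=[
    {"dx":0,"dy":0,"dz":0,"rx":0,"ry":0,"rz":0},
    {"dx":0,"dy":0,"dz":0,"rx":0,"ry":0,"rz":0},
    {"dx":0,"dy":0,"dz":0,"rx":0,"ry":0,"rz":0},
    {"dx":0,"dy":0,"dz":0,"rx":0,"ry":0,"rz":0},
  ],
  jaw=40,
)

```text
clock: 23.02
tcp_pos: [0.5684, -0.2131, 0.0467]
orientation: [-3.13, -0.266, 0.0]
contact_force: [0.1, 0.3, -0.9]
grip_width: 0.0403
gripper_force: 0.0
```

Call:
send_rows(
  deltas=[
    {"dx":0,"dy":0,"dz":15,"rx":0,"ry":0,"rz":0},
    {"dx":0,"dy":0,"dz":45,"rx":0,"ry":0,"rz":0},
    {"dx":0,"dy":0,"dz":80,"rx":0,"ry":0,"rz":0},
    {"dx":0,"dy":0,"dz":120,"rx":0,"ry":0,"rz":0},
    {"dx":-10,"dy":10,"dz":150,"rx":0,"ry":0,"rz":0},
  ],
)

```text
clock: 23.43
tcp_pos: [0.5598, -0.2056, 0.2012]
orientation: [3.127, 0.262, 0.005]
contact_force: [-0.1, -0.1, 1.1]
grip_width: 0.0399
gripper_force: 0.0
```

Run:
```python
from h import *
st()
f=grab('wrist','w7.png');pillars(f,.05,.09)
f=grab('top','t2.png');P=cloud(f);h,s,v=cv2.split(hsv(f));t,M,ya,o=tool()
for c,a,p in comps(f,(h<20)&(s>140)&(v>40)&(P[...,2]>.045)&(P[...,2]<.085),15): print(c,a,(p.mean(0)*1e3).round(1),(p.max(0)*1e3).round(1))
cv2.imwrite('pics/t2c.png',cv2.resize(f['frame'][140:300,20:400],None,fx=2,fy=2,interpolation=cv2.INTER_CUBIC))
```

```text
tcp [ 559.8 -205.6  201.2] yaw y -80.4 F [-0.1 -0.1  1.1] w 39.9 t 23.4333 j [-0.54  0.69  1.18  1.84 -0.71  1.11 -0.5 ]
pillar [ 65.3 171.1] 1041 (array([542.7, -38.7]), array([23.4, 23.8]), 9.6) z 0.0767 in tool [  10.2 -167.1  128.2]
pillar [164.9 171.7] 786 (array([ 556.4, -125.5]), array([23.5, 23.4]), 9.6) z 0.0772 in tool [  9.3 -79.2 127.9]
pillar [264.8 172.1] 613 (array([ 570.2, -212.4]), array([23.7, 23. ]), 9.8) z 0.0774 in tool [  8.5   8.8 128. ]
[258.1 197.2] 84 [533.3 -41.3  70. ] [550.1 -29.1  83.2]
[294.2 197.6] 100 [ 547.3 -127.2   69.8] [ 566.2 -114.8   83.2]
[330.5 197.8] 110 [ 561.6 -213.6   70.1] [ 578.8 -202.9   82.9]
```

View pics/t2c.png

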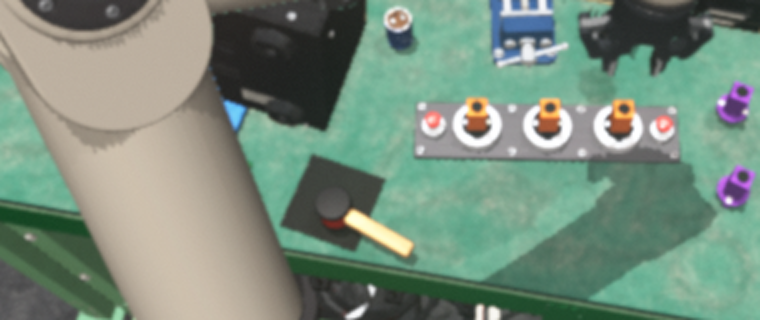

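All three pillars show black collar rings with locked blocks, and their tops read 77 mm. The mallet head is at crop (333,205) with its handle running to (410,250). I'll go and look at it with the wrist camera.

Call:
send_rows(
  deltas=[
    {"dx":-20,"dy":30,"dz":10,"rx":0,"ry":0,"rz":7},
    {"dx":-40,"dy":60,"dz":20,"rx":0,"ry":0,"rz":14},
    {"dx":-60,"dy":93,"dz":30,"rx":0,"ry":0,"rz":21},
    {"dx":-78,"dy":125,"dz":40,"rx":0,"ry":0,"rz":28},
    {"dx":-95,"dy":158,"dz":50,"rx":0,"ry":0,"rz":35},
  ],
  jaw=85,
)

```text
clock: 23.95
tcp_pos: [0.4637, -0.0477, 0.2459]
orientation: [-2.91, -1.181, 0.002]
contact_force: [0.6, 2.4, 0.9]
grip_width: 0.0848
gripper_force: 0.0
```

Call:
send_rows(
  deltas=[
    {"dx":-5,"dy":35,"dz":0,"rx":0,"ry":0,"rz":7},
    {"dx":-10,"dy":60,"dz":0,"rx":0,"ry":0,"rz":14},
    {"dx":-10,"dy":60,"dz":0,"rx":0,"ry":0,"rz":21},
    {"dx":-10,"dy":60,"dz":0,"rx":0,"ry":0,"rz":28},
    {"dx":-10,"dy":60,"dz":0,"rx":0,"ry":0,"rz":35},
  ],
)

```text
clock: 24.37
tcp_pos: [0.4552, 0.0121, 0.2462]
orientation: [-2.418, -2.006, -0.001]
contact_force: [-0.9, -0.2, -0.6]
grip_width: 0.0848
gripper_force: 0.0
```

Run:
```python
from h import *
st()
f=grab('wrist','w8.png');P=cloud(f);h,s,v=cv2.split(hsv(f));Z=P[...,2]
for c,a,p in comps(f,(Z>.028)&(Z<.045)&(h>12)&(h<30)&(s>60)&(P[...,0]<.48),100): print('handle',c,a,(p.mean(0)*1e3).round(1),rect(p))
for c,a,p in comps(f,(Z>.045)&(Z<.06)&(v<90)&(P[...,0]<.48)&(P[...,1]<.2),100): print('head',c,a,(p.mean(0)*1e3).round(1),rect(p),cv2.fitEllipse(cv2.convexHull((p[:,:2]*1e3).astype(np.float32))))
for c,a,p in comps(f,(Z>.0)&(Z<.008)&(v<75)&(s<90)&(P[...,0]<.5)&(P[...,1]>0)&(P[...,1]<.2),300): print('mat',c,a,(p.mean(0)*1e3).round(1),rect(p))
```

```text
tcp [455.2  12.1 246.2] yaw y -10.6 F [-0.9 -0.2 -0.6] w 84.8 t 24.3667 j [-1.26  0.22  1.27  2.1  -0.25  0.99 -0.03]
handle [181.9 141.6] 1286 [382.6  51.7  35.8] (array([381.2,  50.8]), array([86.2, 18.3]), 70.1)
head [183.9  81.6] 1576 [403.5 110.6  51.3] (array([402.8, 110.2]), array([42.5, 42.7]), 34.5) ((402.81231689453125, 110.26409912109375), (42.8885383605957, 43.4701042175293), 110.00080871582031)
mat [212.7  63.5] 5920 [430.3 126.7   3.6] (array([419.2, 119.5]), array([99.1, 99.1]), 80.2)
```

View pics/w8.png

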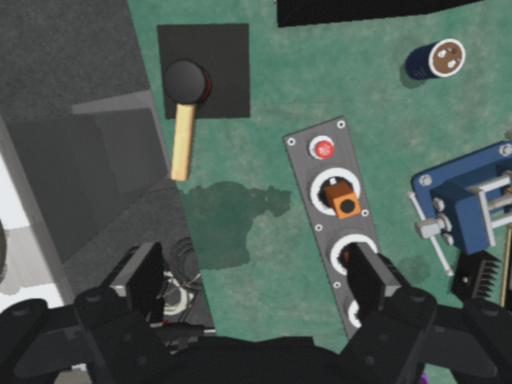

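The mallet head is at (184,80), with its handle running down to (180,180). In the world the head axis is at (403,110) and the handle points at -110°. The mat centre is (419,119.5). The grip point's radius is about 0.395, inside the nominal reach, so I'll test how far in the arm goes with the tool down at a safe height.

Call:
send_rows(
  deltas=[
    {"dx":-13,"dy":11,"dz":-20,"rx":0,"ry":0,"rz":-4},
    {"dx":-26,"dy":23,"dz":-50,"rx":0,"ry":0,"rz":-8},
    {"dx":-39,"dy":34,"dz":-80,"rx":0,"ry":0,"rz":-9.5},
    {"dx":-52,"dy":45,"dz":-105,"rx":0,"ry":0,"rz":-9.5},
    {"dx":-63,"dy":53,"dz":-126,"rx":0,"ry":0,"rz":-9.5},
  ],
)

```text
clock: 24.83
tcp_pos: [0.3909, 0.0644, 0.1186]
orientation: [-2.586, -1.784, 0.003]
contact_force: [0.6, 1.2, -0.7]
grip_width: 0.085
gripper_force: 0.0
```

Call:
send_rows(
  deltas=[
    {"dx":0,"dy":0,"dz":0,"rx":0,"ry":0,"rz":0},
    {"dx":0,"dy":0,"dz":0,"rx":0,"ry":0,"rz":0},
    {"dx":0,"dy":0,"dz":0,"rx":0,"ry":0,"rz":0},
  ],
)

```text
clock: 25.08
tcp_pos: [0.3941, 0.0638, 0.1211]
orientation: [2.584, 1.785, 0.003]
contact_force: [-0.9, 0.1, 0.3]
grip_width: 0.0853
gripper_force: 0.0
```

Run:
```python
from h import *
st();print(tool()[1][:,2])
```

```text
tcp [394.1  63.8 121.1] yaw y -20.7 F [-0.9  0.1  0.3] w 85.3 t 25.0833 j [-1.2   0.37  1.08  2.34 -0.53  0.69 -0.09]
[ 2.31424188e-03  6.26676270e-05 -9.99997320e-01]
```

It goes in fine at height. I'll add an 8° lean toward the head to ease the elbow limit when low, and descend partway.

Call:
send_rows(
  deltas=[
    {"dx":-2,"dy":1,"dz":0,"rx":-3.5,"ry":1.3,"rz":0},
    {"dx":-6,"dy":3,"dz":0,"rx":-7.5,"ry":2.7,"rz":0},
    {"dx":-6,"dy":3,"dz":-25,"rx":-7.5,"ry":2.7,"rz":0},
    {"dx":-6,"dy":3,"dz":-50,"rx":-7.5,"ry":2.7,"rz":0},
    {"dx":-6,"dy":3,"dz":-55,"rx":-7.5,"ry":2.7,"rz":0},
  ],
)

```text
clock: 25.5
tcp_pos: [0.3874, 0.0679, 0.0643]
orientation: [2.51, 1.74, -0.173]
contact_force: [-1.1, 0.2, -0.1]
grip_width: 0.0853
gripper_force: 0.0
```

Call:
send_rows(
  deltas=[
    {"dx":0,"dy":0,"dz":0,"rx":0,"ry":0,"rz":0},
    {"dx":0,"dy":0,"dz":0,"rx":0,"ry":0,"rz":0},
    {"dx":0,"dy":0,"dz":0,"rx":0,"ry":0,"rz":0},
  ],
)

```text
clock: 25.75
tcp_pos: [0.3879, 0.067, 0.0664]
orientation: [2.514, 1.737, -0.169]
contact_force: [0.2, 0.4, 0.4]
grip_width: 0.0849
gripper_force: 0.0
```

Run:
```python
from h import *
st();print(tool()[1].round(3))
f=grab('wrist','w9.png');P=cloud(f);h,s,v=cv2.split(hsv(f));Z=P[...,2]
for c,a,p in comps(f,(Z>.028)&(Z<.045)&(h>12)&(h<30)&(s>60)&(P[...,0]<.48),100): print('handle',c,a,(p.mean(0)*1e3).round(1),rect(p))
for c,a,p in comps(f,(Z>.045)&(Z<.06)&(v<90)&(P[...,0]<.48)&(P[...,1]<.2),100): print('head',c,a,rect(p),cv2.fitEllipse(cv2.convexHull((p[:,:2]*1e3).astype(np.float32))))
```

```text
tcp [387.9  67.   66.4] yaw y -20.7 F [0.2 0.4 0.4] w 84.9 t 25.75 j [-1.17  0.55  0.96  2.34 -0.58  0.63 -0.13]
[[ 0.351  0.935 -0.045]
 [ 0.926 -0.353 -0.129]
 [-0.137  0.004 -0.991]]
handle [252.2 247.9] 3279 [381.4  51.7  36.2] (array([380.,  48.]), array([78.9, 17.8]), 70.1)
head [249.5 149.5] 6768 (array([402.8, 110.9]), array([42.4, 43.2]), 58.2) ((402.69036865234375, 110.89678192138672), (42.835689544677734, 43.47576904296875), 70.85392761230469)
```

View pics/w9.png

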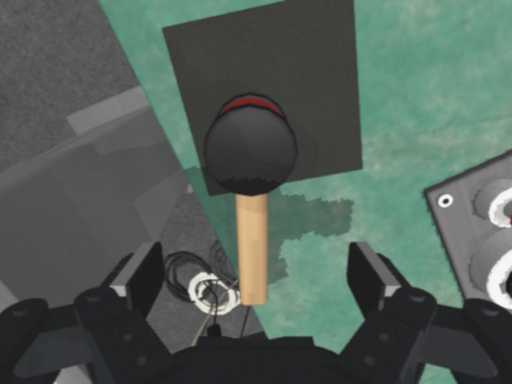

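The handle runs from (252,195) to (253,300), centred between the fingers. I'll descend and grip.

Call:
send_rows(
  deltas=[
    {"dx":-0.8,"dy":0.3,"dz":-15,"rx":0,"ry":0,"rz":0.5},
    {"dx":-0.8,"dy":0.3,"dz":-30,"rx":0,"ry":0,"rz":0.5},
    {"dx":-0.8,"dy":0.3,"dz":-42,"rx":0,"ry":0,"rz":0.5},
    {"dx":-0.8,"dy":0.3,"dz":-45,"rx":0,"ry":0,"rz":0.5},
    {"dx":-0.8,"dy":0.3,"dz":-45,"rx":0,"ry":0,"rz":0.5},
  ],
)

```text
clock: 26.22
tcp_pos: [0.3861, 0.0674, 0.0204]
orientation: [2.505, 1.749, -0.172]
contact_force: [-0.8, 0.2, 0.6]
grip_width: 0.0853
gripper_force: 0.0
```

Call:
send_rows(
  deltas=[
    {"dx":0,"dy":0,"dz":0,"rx":0,"ry":0,"rz":0},
    {"dx":0,"dy":0,"dz":0,"rx":0,"ry":0,"rz":0},
    {"dx":0,"dy":0,"dz":0,"rx":0,"ry":0,"rz":0},
    {"dx":0,"dy":0,"dz":0,"rx":0,"ry":0,"rz":0},
    {"dx":0,"dy":0,"dz":0,"rx":0,"ry":0,"rz":0},
  ],
  jaw=8,
  newtons=110,
)

```text
clock: 26.63
tcp_pos: [0.386, 0.0678, 0.0204]
orientation: [2.504, 1.75, -0.171]
contact_force: [0.1, -0.3, 0.2]
grip_width: 0.0254
gripper_force: 0.0
```

Call:
send_rows(
  deltas=[
    {"dx":0,"dy":0,"dz":0,"rx":0,"ry":0,"rz":0},
    {"dx":0,"dy":0,"dz":0,"rx":0,"ry":0,"rz":0},
    {"dx":0,"dy":0,"dz":0,"rx":0,"ry":0,"rz":0},
    {"dx":0,"dy":0,"dz":0,"rx":0,"ry":0,"rz":0},
    {"dx":0,"dy":0,"dz":0,"rx":0,"ry":0,"rz":0},
  ],
)

```text
clock: 27.05
tcp_pos: [0.3861, 0.0677, 0.0204]
orientation: [2.505, 1.75, -0.172]
contact_force: [-1.8, 1.0, 7.6]
grip_width: 0.0162
gripper_force: 107.2
```

Run:
```python
from h import *
st();print(tool()[1].round(3))
```

```text
tcp [386.1  67.7  20.4] yaw y -20.1 F [-1.8  1.   7.6] w 16.2 t 27.05 j [-1.05  0.63  0.8   2.35 -0.69  0.52 -0.05]
[[ 0.341  0.939 -0.045]
 [ 0.93  -0.344 -0.13 ]
 [-0.138  0.002 -0.99 ]]
```

Gripped. I'll lift, turn the mallet so its handle points back to the robot, and go over the left pin.

Call:
send_rows(
  deltas=[
    {"dx":0,"dy":0,"dz":20,"rx":0,"ry":0,"rz":0},
    {"dx":0,"dy":-5,"dz":55,"rx":0,"ry":0,"rz":0},
    {"dx":0,"dy":-20,"dz":85,"rx":0,"ry":0,"rz":-7},
    {"dx":5,"dy":-40,"dz":110,"rx":0,"ry":0,"rz":-14},
    {"dx":20,"dy":-58,"dz":110,"rx":0,"ry":0,"rz":-21},
  ],
)

```text
clock: 27.47
tcp_pos: [0.4057, 0.0101, 0.1329]
orientation: [2.804, 1.269, -0.189]
contact_force: [0.6, 0.5, -2.6]
grip_width: 0.0162
gripper_force: 108.2
```

Call:
send_rows(
  deltas=[
    {"dx":20,"dy":0,"dz":0,"rx":0,"ry":0,"rz":-7},
    {"dx":40,"dy":0,"dz":0,"rx":0,"ry":0,"rz":-14},
    {"dx":60,"dy":0,"dz":0,"rx":0,"ry":0,"rz":-21},
    {"dx":80,"dy":0,"dz":0,"rx":0,"ry":0,"rz":-28},
    {"dx":82,"dy":0,"dz":0,"rx":0,"ry":0,"rz":-35},
  ],
)

```text
clock: 27.88
tcp_pos: [0.4913, 0.01, 0.13]
orientation: [3.092, 0.371, -0.211]
contact_force: [0.6, -0.1, -2.4]
grip_width: 0.0163
gripper_force: 108.0
```

Call:
send_rows(
  deltas=[
    {"dx":0,"dy":0,"dz":0,"rx":0,"ry":0,"rz":-5.5},
    {"dx":0,"dy":0,"dz":0,"rx":0,"ry":0,"rz":-5.5},
    {"dx":0,"dy":0,"dz":0,"rx":0,"ry":0,"rz":-5.5},
    {"dx":0,"dy":0,"dz":0,"rx":0,"ry":0,"rz":-5.5},
  ],
)

```text
clock: 28.22
tcp_pos: [0.4873, 0.0099, 0.1298]
orientation: [3.113, 0.233, -0.218]
contact_force: [-0.2, 0.7, -2.4]
grip_width: 0.016
gripper_force: 108.0
```

Run:
```python
from h import *
st();print(tool()[1].round(3))
f=grab('wrist','w10.png');P=cloud(f);h,s,v=cv2.split(hsv(f));Z=P[...,2]
for c,a,p in comps(f,(Z>.13)&(Z<.19)&(v<110)&(P[...,0]>.49)&(P[...,0]<.58),300):
  q=p[p[:,2]>.15]
  n=np.linalg.svd(q-q.mean(0),full_matrices=False)[2][2];print('head',c,a,q.mean(0).round(4),rect(q),'n',n.round(3))
for c,a,p in comps(f,((h<5)|(h>172))&(s>120)&(Z>.02)&(Z<.05),20): print('pin',c,a,(p.mean(0)*1e3).round(1),rect(p))
```

```text
tcp [487.3   9.9 129.8] yaw y -81.4 F [-0.2  0.7 -2.4] w 16.0 t 28.2167 j [-0.99  0.76  1.22  2.05 -0.76  1.09 -0.79]
[[ 0.979  0.149 -0.138]
 [ 0.147 -0.989 -0.023]
 [-0.139  0.002 -0.99 ]]
head [261.5 252.8] 29809 [0.5183 0.0126 0.1692] (array([506.6,   9.3]), array([86.9, 78.5]), 55.0) n [0.4   0.046 0.915]
pin [258.2 105.5] 35 [542.4  16.   38.2] (array([542.4,  16.3]), array([ 1.8, 10. ]), 3.7)
```

View pics/w10.png

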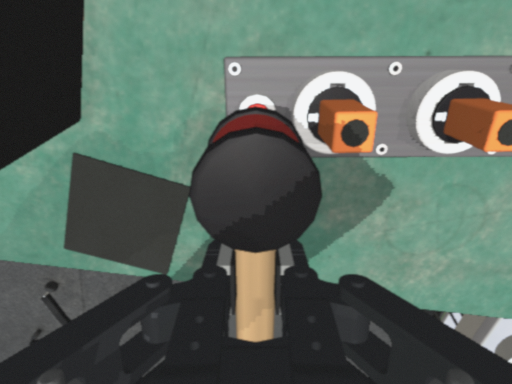

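The mallet head at (256,190) covers the left pin: its far red edge shows at (258,105), and the head axis computes to within about 1 mm of the pin. Lower, then press it home.

Call:
send_rows(
  deltas=[
    {"dx":1,"dy":-0.3,"dz":-20,"rx":0,"ry":0,"rz":0},
    {"dx":1,"dy":-0.3,"dz":-42,"rx":0,"ry":0,"rz":0},
    {"dx":1,"dy":-0.3,"dz":-60,"rx":0,"ry":0,"rz":0},
    {"dx":1,"dy":-0.3,"dz":-66,"rx":0,"ry":0,"rz":0},
    {"dx":1,"dy":-0.3,"dz":-66,"rx":0,"ry":0,"rz":0},
  ],
)

```text
clock: 28.68
tcp_pos: [0.4879, 0.0097, 0.0632]
orientation: [3.113, 0.231, -0.22]
contact_force: [-0.1, 0.1, -1.7]
grip_width: 0.0162
gripper_force: 108.1
```

Call:
send_rows(
  deltas=[
    {"dx":0,"dy":0,"dz":-5,"rx":0,"ry":0,"rz":0},
    {"dx":0,"dy":0,"dz":-9,"rx":0,"ry":0,"rz":0},
    {"dx":0,"dy":0,"dz":-13,"rx":0,"ry":0,"rz":0},
    {"dx":0,"dy":0,"dz":-16,"rx":0,"ry":0,"rz":0},
    {"dx":0,"dy":0,"dz":-17,"rx":0,"ry":0,"rz":0},
  ],
)

```text
clock: 29.1
tcp_pos: [0.4895, 0.0094, 0.0473]
orientation: [3.113, 0.229, -0.215]
contact_force: [0.5, 0.6, 2.6]
grip_width: 0.016
gripper_force: 108.9
```

Call:
send_rows(
  deltas=[
    {"dx":0,"dy":0,"dz":0,"rx":0,"ry":0,"rz":0},
  ],
)

```text
clock: 29.18
tcp_pos: [0.4895, 0.0094, 0.0473]
orientation: [3.113, 0.229, -0.215]
contact_force: [-0.1, 0.2, 2.1]
grip_width: 0.0161
gripper_force: 108.8
```

Call:
send_rows(
  deltas=[
    {"dx":0,"dy":0,"dz":-1,"rx":0,"ry":0,"rz":0},
    {"dx":0,"dy":0,"dz":-2,"rx":0,"ry":0,"rz":0},
    {"dx":0,"dy":0,"dz":-3,"rx":0,"ry":0,"rz":0},
    {"dx":0,"dy":0,"dz":-3,"rx":0,"ry":0,"rz":0},
  ],
)

```text
clock: 29.52
tcp_pos: [0.4892, 0.0092, 0.0457]
orientation: [3.115, 0.228, -0.215]
contact_force: [-4.3, 1.5, 22.9]
grip_width: 0.0158
gripper_force: 111.8
```

Call:
send_rows(
  deltas=[
    {"dx":0,"dy":0,"dz":0,"rx":0,"ry":0,"rz":0},
  ],
)

```text
clock: 29.6
tcp_pos: [0.4892, 0.0092, 0.0457]
orientation: [3.115, 0.228, -0.215]
contact_force: [-4.9, 2.0, 21.1]
grip_width: 0.0164
gripper_force: 111.8
```

Left pin home: hard stop at 22 N. On to the right pin.

Call:
send_rows(
  deltas=[
    {"dx":0,"dy":0,"dz":20,"rx":0,"ry":0,"rz":0},
    {"dx":0,"dy":0,"dz":50,"rx":0,"ry":0,"rz":0},
    {"dx":0,"dy":0,"dz":80,"rx":0,"ry":0,"rz":0},
    {"dx":0,"dy":0,"dz":92,"rx":0,"ry":0,"rz":0},
    {"dx":3,"dy":-20,"dz":92,"rx":0,"ry":0,"rz":0},
  ],
)

```text
clock: 30.02
tcp_pos: [0.4932, -0.0074, 0.1373]
orientation: [3.115, 0.238, -0.213]
contact_force: [0.7, 0.0, -3.1]
grip_width: 0.0161
gripper_force: 108.2
```

Call:
send_rows(
  deltas=[
    {"dx":6,"dy":-38,"dz":0,"rx":0,"ry":0,"rz":0},
    {"dx":12,"dy":-77,"dz":0,"rx":0,"ry":0,"rz":0},
    {"dx":18,"dy":-116,"dz":0,"rx":0,"ry":0,"rz":0},
    {"dx":24,"dy":-155,"dz":0,"rx":0,"ry":0,"rz":0},
    {"dx":30,"dy":-194,"dz":0,"rx":0,"ry":0,"rz":0},
  ],
)

```text
clock: 30.43
tcp_pos: [0.5215, -0.2059, 0.135]
orientation: [3.114, 0.23, -0.218]
contact_force: [1.0, -0.3, -2.5]
grip_width: 0.0162
gripper_force: 108.1
```

Call:
send_rows(
  deltas=[
    {"dx":5,"dy":-35,"dz":0,"rx":0,"ry":0,"rz":0},
    {"dx":10,"dy":-67,"dz":0,"rx":0,"ry":0,"rz":0},
    {"dx":10,"dy":-67,"dz":0,"rx":0,"ry":0,"rz":0},
    {"dx":10,"dy":-67,"dz":0,"rx":0,"ry":0,"rz":0},
    {"dx":10,"dy":-67,"dz":0,"rx":0,"ry":0,"rz":0},
  ],
)

```text
clock: 30.85
tcp_pos: [0.5314, -0.2708, 0.1349]
orientation: [3.115, 0.229, -0.219]
contact_force: [-0.8, 0.8, -2.8]
grip_width: 0.0161
gripper_force: 108.3
```

Run:
```python
from h import *
st();print(tool()[1].round(3))
f=grab('wrist','w11.png');P=cloud(f);h,s,v=cv2.split(hsv(f));Z=P[...,2]
for c,a,p in comps(f,((h<5)|(h>172))&(s>120)&(Z>.02)&(Z<.05),10): print('pin',c,a,(p.mean(0)*1e3).round(1),(p.max(0)*1e3).round(1))
pillars(f,.06,.09)
```

```text
tcp [ 531.4 -270.8  134.9] yaw y -81.6 F [-0.8  0.8 -2.8] w 16.1 t 30.85 j [-0.37  0.83  1.1   1.8  -0.7   1.13 -0.44]
[[ 0.98   0.146 -0.138]
 [ 0.145 -0.989 -0.021]
 [-0.14   0.001 -0.99 ]]
pin [261.5 105.8] 41 [ 585.8 -267.2   38.2] [ 586.9 -261.5   39.9]
pillar [169.7 126.1] 1397 (array([ 570.2, -212.9]), array([23.7, 23.6]), 9.2) z 0.0773 in tool [ 54.  -50.9  50.7]
pillar [ 28.5 128.5] 1668 (array([ 556.2, -126.4]), array([24.1, 23.6]), 8.4) z 0.0766 in tool [  53.  -138.5   51.5]
```

Call:
send_rows(
  deltas=[
    {"dx":0.5,"dy":-1,"dz":-25,"rx":0,"ry":0,"rz":0},
    {"dx":0.5,"dy":-1,"dz":-48,"rx":0,"ry":0,"rz":0},
    {"dx":0.5,"dy":-1,"dz":-65,"rx":0,"ry":0,"rz":0},
    {"dx":0.5,"dy":-1,"dz":-71,"rx":0,"ry":0,"rz":0},
    {"dx":0.5,"dy":-1,"dz":-71,"rx":0,"ry":0,"rz":0},
  ],
)

```text
clock: 31.32
tcp_pos: [0.5318, -0.2709, 0.0634]
orientation: [3.114, 0.231, -0.221]
contact_force: [-0.6, -0.3, -3.2]
grip_width: 0.0159
gripper_force: 108.4
```

Call:
send_rows(
  deltas=[
    {"dx":0,"dy":0,"dz":-5,"rx":0,"ry":0,"rz":0},
    {"dx":0,"dy":0,"dz":-9,"rx":0,"ry":0,"rz":0},
    {"dx":0,"dy":0,"dz":-13,"rx":0,"ry":0,"rz":0},
    {"dx":0,"dy":0,"dz":-16,"rx":0,"ry":0,"rz":0},
    {"dx":0,"dy":0,"dz":-17,"rx":0,"ry":0,"rz":0},
  ],
)

```text
clock: 31.73
tcp_pos: [0.5329, -0.273, 0.0486]
orientation: [3.113, 0.228, -0.214]
contact_force: [-1.4, 1.6, 3.5]
grip_width: 0.016
gripper_force: 109.2
```

Call:
send_rows(
  deltas=[
    {"dx":0,"dy":0,"dz":-1,"rx":0,"ry":0,"rz":0},
    {"dx":0,"dy":0,"dz":-2,"rx":0,"ry":0,"rz":0},
    {"dx":0,"dy":0,"dz":-3,"rx":0,"ry":0,"rz":0},
    {"dx":0,"dy":0,"dz":-3,"rx":0,"ry":0,"rz":0},
  ],
)

```text
clock: 32.07
tcp_pos: [0.5328, -0.2731, 0.0462]
orientation: [3.113, 0.228, -0.215]
contact_force: [-1.5, 1.8, 9.3]
grip_width: 0.016
gripper_force: 110.4
```

Call:
send_rows(
  deltas=[
    {"dx":0,"dy":0,"dz":0,"rx":0,"ry":0,"rz":0},
  ],
)

```text
clock: 32.15
tcp_pos: [0.5328, -0.2731, 0.0462]
orientation: [3.113, 0.228, -0.214]
contact_force: [-2.0, 3.0, 10.9]
grip_width: 0.0158
gripper_force: 110.4
```

Call:
send_rows(
  deltas=[
    {"dx":0,"dy":0,"dz":-1,"rx":0,"ry":0,"rz":0},
    {"dx":0,"dy":0,"dz":-1.5,"rx":0,"ry":0,"rz":0},
    {"dx":0,"dy":0,"dz":-1.5,"rx":0,"ry":0,"rz":0},
  ],
)

```text
clock: 32.4
tcp_pos: [0.5326, -0.2733, 0.0458]
orientation: [3.114, 0.228, -0.214]
contact_force: [-4.0, 4.2, 19.2]
grip_width: 0.0159
gripper_force: 111.7
```

Call:
send_rows(
  deltas=[
    {"dx":0,"dy":0,"dz":20,"rx":0,"ry":0,"rz":0},
    {"dx":0,"dy":0,"dz":50,"rx":0,"ry":0,"rz":0},
    {"dx":0,"dy":0,"dz":80,"rx":0,"ry":0,"rz":0},
    {"dx":0,"dy":0,"dz":110,"rx":0,"ry":0,"rz":0},
    {"dx":-30,"dy":10,"dz":125,"rx":0,"ry":0,"rz":0},
  ],
)

```text
clock: 32.82
tcp_pos: [0.5077, -0.2646, 0.1718]
orientation: [3.107, 0.234, -0.206]
contact_force: [1.1, -0.3, -0.5]
grip_width: 0.016
gripper_force: 108.5
```

Call:
send_rows(
  deltas=[
    {"dx":-30,"dy":25,"dz":0,"rx":0,"ry":0,"rz":0},
    {"dx":-55,"dy":55,"dz":0,"rx":0,"ry":0,"rz":0},
    {"dx":-60,"dy":90,"dz":0,"rx":0,"ry":0,"rz":0},
    {"dx":-60,"dy":125,"dz":0,"rx":0,"ry":0,"rz":0},
    {"dx":-60,"dy":160,"dz":0,"rx":0,"ry":0,"rz":0},
  ],
)

```text
clock: 33.23
tcp_pos: [0.4411, -0.1011, 0.1682]
orientation: [3.115, 0.226, -0.217]
contact_force: [1.0, 0.5, -1.7]
grip_width: 0.0163
gripper_force: 108.3
```

Run:
```python
from h import *
st()
for n in('wrist','top'):
  f=grab(n,'z_%s.png'%n);P=cloud(f);h,s,v=cv2.split(hsv(f));Z=P[...,2]
  for c,a,p in comps(f,((h<5)|(h>172))&(s>120)&(Z>.015)&(Z<.05)&(P[...,0]>.5),4): print(n,'pin',c,a,(p.mean(0)*1e3).round(1),(p.max(0)*1e3).round(1))
  pillars(f,.06,.09)
```

```text
tcp [ 441.1 -101.1  168.2] yaw y -81.7 F [ 1.   0.5 -1.7] w 16.3 t 33.2333 j [-0.87  0.66  1.32  2.11 -0.64  1.08 -0.62]
wrist pin [499.7  18.5] 267 [ 575.5 -262.3   29.6] [ 586.  -256.2   31.6]
wrist pin [117.9  20.6] 315 [533.9  13.8  29.4] [543.   24.3  31.7]
pillar [189.7  23.4] 376 (array([535.9, -44.4]), array([14.5, 28.2]), 47.1) z 0.0763 in tool [112.1 -33.4  75.6]
pillar [319.1  21. ] 737 (array([ 552.7, -125.1]), array([18. , 23.5]), 8.3) z 0.0774 in tool [116.   49.   73.6]
pillar [458.4  18. ] 1219 (array([ 566.1, -212.4]), array([17.1, 24.7]), 8.5) z 0.0772 in tool [115.8 137.3  73.4]
pillar [330.7 196.6] 78 (array([ 565.8, -214.1]), array([24.6, 21.9]), 2.8) z 0.0777 in tool [115.2 135.6  73.8]
```

Both pin heads read 29.5 mm, which is home, and the pillars remain locked. Carrying the mallet back to its place.

Call:
send_rows(
  deltas=[
    {"dx":-10,"dy":33,"dz":-10,"rx":0,"ry":0,"rz":7},
    {"dx":-20,"dy":66,"dz":-20,"rx":0,"ry":0,"rz":14},
    {"dx":-30,"dy":100,"dz":-30,"rx":0,"ry":0,"rz":21},
    {"dx":-40,"dy":135,"dz":-38,"rx":0,"ry":0,"rz":28},
    {"dx":-48,"dy":169,"dz":-38,"rx":0,"ry":0,"rz":35},
  ],
)

```text
clock: 33.75
tcp_pos: [0.3924, 0.0674, 0.1293]
orientation: [2.86, 1.147, -0.202]
contact_force: [0.3, -0.3, -2.3]
grip_width: 0.016
gripper_force: 108.6
```

Call:
send_rows(
  deltas=[
    {"dx":0,"dy":0,"dz":0,"rx":0,"ry":0,"rz":7},
    {"dx":0,"dy":0,"dz":0,"rx":0,"ry":0,"rz":14},
    {"dx":0,"dy":0,"dz":0,"rx":0,"ry":0,"rz":21},
    {"dx":0,"dy":0,"dz":0,"rx":0,"ry":0,"rz":26.5},
    {"dx":0,"dy":0,"dz":0,"rx":0,"ry":0,"rz":26.5},
  ],
)

```text
clock: 34.17
tcp_pos: [0.3937, 0.0663, 0.1304]
orientation: [2.502, 1.756, -0.172]
contact_force: [0.0, -1.2, -2.4]
grip_width: 0.0164
gripper_force: 108.7
```

Call:
send_rows(
  deltas=[
    {"dx":0,"dy":0,"dz":0,"rx":0,"ry":0,"rz":0},
    {"dx":0,"dy":0,"dz":0,"rx":0,"ry":0,"rz":0},
  ],
)

```text
clock: 34.33
tcp_pos: [0.3944, 0.0661, 0.1305]
orientation: [2.507, 1.746, -0.172]
contact_force: [0.4, -0.2, -1.4]
grip_width: 0.0162
gripper_force: 108.7
```

Run:
```python
from h import *
st();t,M,_,_=tool();print(M.round(3))
f=grab('wrist','w12.png');P=cloud(f);h,s,v=cv2.split(hsv(f));Z=P[...,2]
hc=t/1e3+[.0166,.0428,.03]
m=(abs(P[...,0]-hc[0])<.024)&(abs(P[...,1]-hc[1])<.024)&(abs(Z-hc[2]-.001)<.007)
q=P[m&(v<110)];n=np.linalg.svd(q-q.mean(0),full_matrices=False)[2][2];print(len(q),q.mean(0).round(4),rect(q),'n',n.round(3))
```

```text
tcp [394.4  66.1 130.5] yaw y -20.3 F [ 0.4 -0.2 -1.4] w 16.2 t 34.3333 j [-1.33  0.48  1.18  2.29 -0.45  0.79 -0.19]
[[ 0.344  0.938 -0.046]
 [ 0.929 -0.347 -0.131]
 [-0.139  0.002 -0.99 ]]
13145 [0.4114 0.111  0.1612] (array([410.8, 106.6]), array([48.1, 42.7]), 83.0) n [0.013 0.033 0.999]
```

Call:
send_rows(
  deltas=[
    {"dx":0,"dy":2,"dz":-30,"rx":0,"ry":0,"rz":0},
    {"dx":0,"dy":2,"dz":-60,"rx":0,"ry":0,"rz":0},
    {"dx":0,"dy":2,"dz":-85,"rx":0,"ry":0,"rz":0},
    {"dx":0,"dy":2,"dz":-98,"rx":0,"ry":0,"rz":0},
    {"dx":0,"dy":2,"dz":-100,"rx":0,"ry":0,"rz":0},
  ],
)

```text
clock: 34.8
tcp_pos: [0.3934, 0.0674, 0.0287]
orientation: [2.506, 1.747, -0.178]
contact_force: [-1.0, -0.7, -2.5]
grip_width: 0.0161
gripper_force: 108.6
```

Call:
send_rows(
  deltas=[
    {"dx":0,"dy":0,"dz":-2,"rx":0,"ry":0,"rz":0},
    {"dx":0,"dy":0,"dz":-4,"rx":0,"ry":0,"rz":0},
    {"dx":0,"dy":0,"dz":-6,"rx":0,"ry":0,"rz":0},
    {"dx":0,"dy":0,"dz":-8,"rx":0,"ry":0,"rz":0},
    {"dx":0,"dy":0,"dz":-9,"rx":0,"ry":0,"rz":0},
  ],
)

```text
clock: 35.22
tcp_pos: [0.3947, 0.0687, 0.0218]
orientation: [2.504, 1.75, -0.171]
contact_force: [0.2, 0.3, -3.0]
grip_width: 0.0161
gripper_force: 108.6
```

Call:
send_rows(
  deltas=[
    {"dx":0,"dy":0,"dz":0,"rx":0,"ry":0,"rz":0},
    {"dx":0,"dy":0,"dz":0,"rx":0,"ry":0,"rz":0},
  ],
)

```text
clock: 35.38
tcp_pos: [0.3945, 0.0685, 0.0217]
orientation: [2.504, 1.75, -0.172]
contact_force: [0.2, -0.1, -2.2]
grip_width: 0.0161
gripper_force: 108.6
```

Call:
send_rows(
  deltas=[
    {"dx":0,"dy":0,"dz":-0.7,"rx":0,"ry":0,"rz":0},
    {"dx":0,"dy":0,"dz":-1.4,"rx":0,"ry":0,"rz":0},
    {"dx":0,"dy":0,"dz":-1.4,"rx":0,"ry":0,"rz":0},
  ],
)

```text
clock: 35.63
tcp_pos: [0.3945, 0.0684, 0.0205]
orientation: [2.505, 1.75, -0.172]
contact_force: [-2.8, 1.3, 7.1]
grip_width: 0.0159
gripper_force: 110.3
```

Call:
send_rows(
  deltas=[
    {"dx":0,"dy":0,"dz":0,"rx":0,"ry":0,"rz":0},
    {"dx":0,"dy":0,"dz":0,"rx":0,"ry":0,"rz":0},
    {"dx":0,"dy":0,"dz":0,"rx":0,"ry":0,"rz":0},
    {"dx":0,"dy":0,"dz":0,"rx":0,"ry":0,"rz":0},
    {"dx":0,"dy":0,"dz":0,"rx":0,"ry":0,"rz":0},
  ],
  jaw=75,
)

```text
clock: 36.05
tcp_pos: [0.3944, 0.0683, 0.0202]
orientation: [2.504, 1.75, -0.172]
contact_force: [-0.5, 0.8, 0.6]
grip_width: 0.0747
gripper_force: 0.0
```

Call:
send_rows(
  deltas=[
    {"dx":0,"dy":0,"dz":15,"rx":0,"ry":0,"rz":0},
    {"dx":0,"dy":0,"dz":45,"rx":0,"ry":0,"rz":0},
    {"dx":0,"dy":0,"dz":80,"rx":0,"ry":0,"rz":0},
    {"dx":0,"dy":0,"dz":115,"rx":0,"ry":0,"rz":0},
    {"dx":0,"dy":0,"dz":150,"rx":0,"ry":0,"rz":0},
  ],
)

```text
clock: 36.47
tcp_pos: [0.3938, 0.0677, 0.1714]
orientation: [2.505, 1.749, -0.175]
contact_force: [0.8, 0.9, 0.5]
grip_width: 0.0747
gripper_force: 0.0
```

Call:
send_rows(
  deltas=[
    {"dx":10,"dy":-30,"dz":10,"rx":0,"ry":0,"rz":0},
    {"dx":30,"dy":-60,"dz":20,"rx":0,"ry":0,"rz":0},
    {"dx":40,"dy":-80,"dz":30,"rx":0,"ry":0,"rz":0},
    {"dx":40,"dy":-80,"dz":30,"rx":0,"ry":0,"rz":0},
    {"dx":40,"dy":-80,"dz":30,"rx":0,"ry":0,"rz":0},
  ],
)

```text
clock: 36.88
tcp_pos: [0.4346, -0.0125, 0.2005]
orientation: [2.507, 1.747, -0.171]
contact_force: [0.2, -0.4, 0.3]
grip_width: 0.0749
gripper_force: 0.0
```

Run:
```python
from h import *
st()
f=grab('wrist','w13.png');P=cloud(f);h,s,v=cv2.split(hsv(f));Z=P[...,2]
for c,a,p in comps(f,(Z>.045)&(Z<.06)&(v<90)&(P[...,0]<.48)&(P[...,1]<.2),100): print('head',c,a,(p.mean(0)*1e3).round(1),rect(p),np.linalg.svd(p-p.mean(0),full_matrices=False)[2][2].round(3))
pillars(f,.06,.09)
```

```text
tcp [434.6 -12.5 200.5] yaw y -20.2 F [ 0.2 -0.4  0.3] w 74.9 t 36.8833 j [-1.24  0.38  1.29  2.17 -0.3   0.92 -0.12]
head [169.2  24.4] 2573 [411.3 109.4  51.4] (array([410.6, 107.9]), array([36.5, 42.9]), 70.7) [ 0.009 -0.012  1.   ]
pillar [382.6 147.1] 841 (array([541.4, -37.6]), array([24.1, 24.7]), 8.8) z 0.0774 in tool [ 29.5 109.6 119.8]
pillar [414.6 225.8] 724 (array([ 555.2, -124.4]), array([24. , 24.5]), 9.5) z 0.0772 in tool [-46.5 152.5 130.6]
pillar [438.3 286.3] 464 (array([ 568. , -207.9]), array([23.3, 17.3]), 10.1) z 0.0742 in tool [-119.3  193.3  143.9]
```

View pics/w13.png

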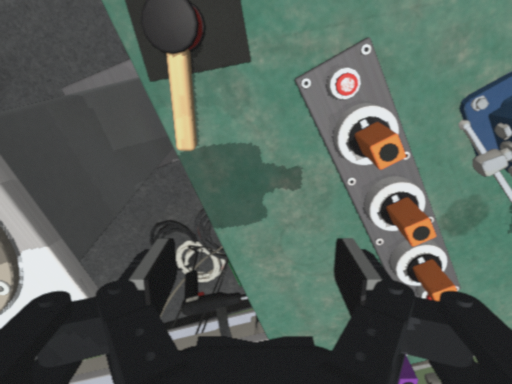

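The mallet stands level on the mat at (175,25), 13 mm from its centre. The three pillars at (382,147), (414,226) and (438,286) are locked, and the left pin at (345,84) is home. Nothing touches the robot, so I'll hand in.

```bash
python3 -c "
from bench import r
print(r.hand_in())"
```

```text
the job is handed in; nothing more can be done
None
```

I handed the job in at about 37 s: by the last camera checks all three pillars are locked, both pins are home, and the mallet stands on its head on the mat, but hand-in returned no verdict.

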